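# Load the bowl polisher with castings and steel shot

### The job

Load and lock the bowl polisher: turn its red knob to free the carriage, pull the carriage all the way out by its black post, and lay every silver casting in the bowl. Then carry the sorting tray over by its handle and tip it on the corner of the steel-ball bay so that all the steel balls, and no blue or amber ball, run through the corner gap into the bowl, and set the tray back level on its cork mat with the coloured balls still in their own bays. Finally push the carriage fully home under the head and turn the knob back to lock it, leaving the mug and the tool jar where they are.

Things in the scene. Friction and masses are not known exactly. Their poses are not given: they have to be found in the camera images.
- polisher: fixed grey bench machine, origin at bench level under its drive head. Own axes: +y points to the column behind the head, the carriage slides out along -y, the knob stands on the -x side. Base plate 10 mm thick, y = -265 to 115 mm, x = -125 to 85 mm. The bowl can be loaded only with the carriage out
- head (a point): centre of the underside of the polisher's blue head plate, 92 mm above the bench; axes as the polisher's, 0.020 m to +y of its origin. The plate is 120 mm (x) by 160 mm (y) and 20 mm thick; on it a motor 84 mm in diameter, top 182 mm above the bench; the column at its +y end reaches 200 mm
- carriage (a joint): slide of the aluminium carriage with the bowl, in m: 0 = home under the head, 0.16 = fully out (along the polisher's -y). Moves freely with about 2 N once the knob is freed, stays where it is left; when locked it has about 4 mm of play
- bowl_floor (a point): centre of the inner floor of the steel bowl on the carriage, 28 mm above the bench; axes parallel to the polisher's. The open round bowl has inner radius 54 mm at the floor and 62 mm at the rim, outer rim radius 66 mm, rim 72 mm above the bench
- carriage_post (a point): top centre of the carriage's black upright post (18 mm diameter, top 90 mm above the bench, free from 24 mm up), 105 mm from the bowl's centre on the polisher's -y side; grip its upper 30 mm to pull or push the carriage
- lock_knob (a joint): red locking knob of the polisher, vertical axis, rad: 0 = locked, 1.45 = end stop, grows clockwise seen from above. Below about 1.05 its brass tongue blocks the carriage; beyond 1.1 the carriage is free. It can be turned back only with the carriage home. Friction about 0.22 N m, stays where it is left
- knob_grip (a point): middle of the knob's red grip bar, on the knob's axis, 52 mm above the bench. The bar is 44 mm long along this point's x axis (which turns with the knob), 12 mm thick along y, 26 mm high (38 to 64 mm above the bench). It stands at x -100, y -130 mm in the polisher's frame
- tray_mat: fixed cork mat 190 x 190 x 3 mm, origin at the centre of its underside
- tray: loose wooden tray, 136 mm square, about 0.25 kg, origin at its underside's centre, axes along its sides. A cross of 4 mm walls 28 mm high makes four bays 62 mm square, one per quadrant of its x, y; rim 4 mm thick, 30 mm high, missing for the last 30 mm on both sides of each outer corner (gap about 37 mm wide, no sill). Floors rise from 4 mm at the middle to 15 mm at the corner
- tray_handle (a point): centre of the upper part of the tray's handle, 60 mm above the tray's origin: an upright dark wooden bar at the middle, 40 mm long along the tray's x, 12 mm thick along y, 28 to 78 mm above the tray's origin. The bay floors slope 5 degrees along x and along y, so balls rest by the middle when level; tipped 25 to 40 degrees down towards one corner, only that corner's bay empties
- steel0: a polished steel ball, 16 mm in diameter, 16 g; its origin is its centre; starts in the +x +y bay of the tray
- steel1: a polished steel ball, 16 mm in diameter, 16 g; its origin is its centre; starts in the +x +y bay of the tray
- steel2: a polished steel ball, 16 mm in diameter, 16 g; its origin is its centre; starts in the +x +y bay of the tray
- steel3: a polished steel ball, 16 mm in diameter, 16 g; its origin is its centre; starts in the +x +y bay of the tray
- blue0: a polished blue ball, 16 mm in diameter, 10 g; its origin is its centre; starts in the -x +y bay of the tray
- amber0: a polished amber (orange) ball, 16 mm in diameter, 10 g; its origin is its centre; starts in the +x -y bay of the tray
- blue1: a polished blue ball, 16 mm in diameter, 10 g; its origin is its centre; starts in the -x +y bay of the tray
- amber1: a polished amber (orange) ball, 16 mm in diameter, 10 g; its origin is its centre; starts in the +x -y bay of the tray
- casting0: silver pendant casting: disc 26 mm in diameter, 8 mm thick with a 14 mm brass-coloured centre on top, lying flat, with a bail 6 mm thick that sticks out 8 mm along its +x; 35 g; origin at the centre of its underside. May be absent (two to four of them lie on the bench)
- casting1: silver pendant casting: disc 26 mm in diameter, 8 mm thick with a 14 mm brass-coloured centre on top, lying flat, with a bail 6 mm thick that sticks out 8 mm along its +x; 35 g; origin at the centre of its underside. May be absent (two to four of them lie on the bench)
- casting2: silver pendant casting: disc 26 mm in diameter, 8 mm thick with a 14 mm brass-coloured centre on top, lying flat, with a bail 6 mm thick that sticks out 8 mm along its +x; 35 g; origin at the centre of its underside. May be absent (two to four of them lie on the bench)
- casting3: silver pendant casting: disc 26 mm in diameter, 8 mm thick with a 14 mm brass-coloured centre on top, lying flat, with a bail 6 mm thick that sticks out 8 mm along its +x; 35 g; origin at the centre of its underside. May be absent (two to four of them lie on the bench)
- mug: white mug, 76 mm wide, 85 mm high; a bystander
- tool_jar: glass jar of brushes and tweezers, 68 mm wide, 200 mm high; a bystander

How it is judged:
By the outcome, as a careful person would: the job done as asked, in the order asked, and still so for the second after the job is handed in, with the robot touching nothing.
Of casting0, casting1, casting2, casting3 only 2 to 4 are there at a start; the rules pass over those that are not, and their reading is None.
At some moment in a run one of casting0, casting1, casting2, casting3 may be knocked a few centimetres aside while the robot is not near it.
It also fails if it takes over 210 s, if anything falls off the work surface, if the arm or the gripper's body presses on something with over 40 N, if the wrist force passes 120 N, or if a joint passes its speed limit or range.

### The arm

A 6-joint arm with a two-finger parallel gripper is mounted at the origin on the work surface. World frame = base frame: x ahead of the robot, y to its left, z up, the work surface at z = 0. Lengths are in m, angles in rad, forces in N, time in s.
With the tool pointing down it reaches from about 0.35 to 0.925 m from the base axis. Payload 6.4 kg.
Tool frame: the origin (TCP) lies between the finger pads; the fingertips stand 17 mm ahead of it and the grasp point (between the pads) lies 2 mm behind it; z points along the fingers, y is the line along which they close (so a half turn about z gives the same grasp; the last joint's range is limited). The gripper opens to 85 mm and grips with 20 to 120 N. Pads are 22 mm wide; open, the fingers measure 114 mm over their backs; the gripper's body (76 mm by 85 mm) begins 54 mm behind the grasp point. The pads swing forward as they close: fully open they stand 13 mm farther back than shut.
Start: joints at [0.938, 0.245, 1.558, -0, 1.339, -0.174], TCP at [0.288, 0.583, 0.21] pointing down, gripper open.
Joint ranges: [-3.13, 3.13], [-1.02, 2.26], [0.13, 2.54], [-0.95, 4.09], [0.21, 2.88], [-2.74, 2.74]. Speed limits (rad/s): [2.57, 2.57, 3.14, 3.14, 3.14, 3.14].

### API

Orientations are given as a 3x3 rotation matrix whose columns are the frame's x, y, z axes.
In Python, from plant import read_state, optics, finish_job gives the robot as it stands.
- The arm moves only by the shell command python3 -m crank 'ROWS' [FORCE]. ROWS is a JSON object of lists of equal length, an entry for each row: "travel": the shift along the tool's x, y, z as a fraction of full scale, a list of three; "angular": the turn, a rotation vector about the tool's x, y, z as a fraction of full scale, a list of three; "gripper": the closure, from -1 (fully open) to 1 (shut). A call has exactly 10 rows; each row shifts and turns the commanded pose from where the row before left it, along the tool's axes as they then stand; what a row does not reach is not made up. Full scale, the value 1, is 0.06 m for a shift and 2 rad for a turn. A row lasts 1/8 s, in which the tool goes at most 62.5 mm and 10.7 degrees, less where a joint would pass 70% of its speed; a pose out of reach is approached as far as the arm can. A call with a number of a shift or a turn outside -1 to 1 is refused whole. A call with a gripper value outside its range is refused whole. The fingers move at their own pace and stop on an object; FORCE is the grip in N (left out, the last holds). Time passes only in rows, so rows that do not move let the fingers close, or fill a call up. It gives the time, the measured TCP pose, the force, the opening and the grip force at its end, in the units of the state.
- read_state(): the state, without advancing time (a new reading comes with each control period).
- optics.camera(name): name is "scene" or "top" or "wrist"; returns a dict with "image" (480x640x3 uint8, red, green, blue), "K" (3x3 intrinsics, pixels), "T" (4x4, takes a point from camera to world coordinates); the wrist camera has in their place "T_tool_cam" (4x4, takes a point from camera to tool coordinates, whose origin is the TCP and whose axes are the flange's). Camera axes: x right, y up, looking along -z (the intrinsics and any distortion apply to the point x, -y, -z); pixel columns grow to the right and rows downward; lengths in m; the calibration is good to about 2 mm. A picture is of the moment at which its call begins: read the wrist's pose just before it. There is no depth.
- finish_job(): hands the job in; it is judged then, once.
The state is a dict: "clock": time; "qpos": joint angles; "joint_vel": joint speeds; "tau": joint torques, N m; "tool_pos": TCP position; "eef_rot": TCP orientation; "contact_force": force on the tool from outside, world axes, zero at the start; "wrist_torque": the same for the moment, N m; "finger_gap": finger opening in m; "finger_force": force on a finger pad.
Only numpy, scipy, OpenCV 4.12 (cv2) and the standard library are available. Lean on these libraries where they do the work, as an engineer would, in place of code of your own. Each camera call takes 0.05 s, during which the arm holds its last target. There are 200 camera calls.

## Working session

There is one attempt and no reset: what is moved stays moved. The work goes in short steps, Python scripts to look and compute and a shell command to move; the robot and the scene stay as the last step left them, time stands still between calls to the robot, and variables do not carry over. Pictures are saved under pics/ and viewed, at most 14 in all, crops included, and the job is handed in when it is done.

```bash
ls; mkdir -p pics; cat > h.py <<'E'
import numpy as np,cv2
from plant import read_state,optics
def cam(n):
    s=read_state();c=optics.camera(n)
    if n=='wrist':
        T=np.eye(4);T[:3,:3]=s['eef_rot'];T[:3,3]=s['tool_pos'];c['T']=T@np.array(c['T_tool_cam'])
    return c
def save(c,f,crop=None,sc=1):
    im=c['image'][:,:,::-1]
    if crop: im=im[crop[1]:crop[3],crop[0]:crop[2]]
    cv2.imwrite('pics/'+f,cv2.resize(im,None,fx=sc,fy=sc))
def ray(c,u,v,z):
    K=np.array(c['K']);T=np.array(c['T'])
    d=c.get('dist',c.get('distortion',None))
    p=cv2.undistortPoints(np.array([[[u,v]]],float),K,None if d is None else np.array(d))[0,0]
    w=T[:3,:3]@np.array([p[0],-p[1],-1.]);o=T[:3,3]
    return o+w*(z-o[2])/w[2]
E
python3 - <<'E'
from h import *
for n in ('top','scene'):
    c=cam(n);save(c,n+'0.png');print({k:(v if k!='image' else 0) for k,v in c.items()})
print(read_state())
E
```

```text
pics
{'image': 0, 'K': array([[522.30800093,   0.        , 307.56584719],
       [  0.        , 522.30800093, 235.78773422],
       [  0.        ,   0.        ,   1.        ]]), 'T': array([[-0.0239953 ,  0.99523144, -0.09454421,  0.46955242],
       [-0.99952563, -0.02570966, -0.01695662, -0.09055675],
       [-0.01930646,  0.09409249,  0.99537624,  1.44491915],
       [ 0.        ,  0.        ,  0.        ,  1.        ]])}
{'image': 0, 'K': array([[522.03838047,   0.        , 320.81850976],
       [  0.        , 522.03838047, 235.14149258],
       [  0.        ,   0.        ,   1.        ]]), 'T': array([[ 0.75041566, -0.39158535,  0.53248217,  1.15516138],
       [ 0.66056762,  0.47228488, -0.58360724, -0.68021723],
       [-0.02295123,  0.78968849,  0.61307857,  0.72241971],
       [ 0.        ,  0.        ,  0.        ,  1.        ]])}
{'clock': 0.1, 'qpos': array([ 9.37898775e-01,  2.45787595e-01,  1.55891785e+00,  2.53391777e-06,
        1.33868259e+00, -1.74133826e-01]), 'joint_vel': array([-5.96141477e-05, -1.14132658e-03, -3.20603838e-03,  1.00501541e-03,
        7.30467246e-04, -8.23894009e-04]), 'tau': array([ 7.74651890e-04, -4.30666065e+01, -3.27132404e+01, -6.74095736e-05,
        2.75093756e-03,  5.68604065e-06]), 'tool_pos': array([0.28753135, 0.58233587, 0.20884897]), 'eef_rot': array([[-8.96600229e-01,  4.42839585e-01, -1.06392378e-03],
       [ 4.42840752e-01,  8.96599117e-01, -1.44618369e-03],
       [ 3.13485737e-04, -1.76779743e-03, -9.99998388e-01]]), 'contact_force': array([-0.19005852,  0.06354845, -0.9100842 ]), 'wrist_torque': array([-0.03231752,  0.01156145, -0.00915699]), 'finger_force': 0.0, 'finger_gap': 0.08559833627816262}
```

View pics/top0.png

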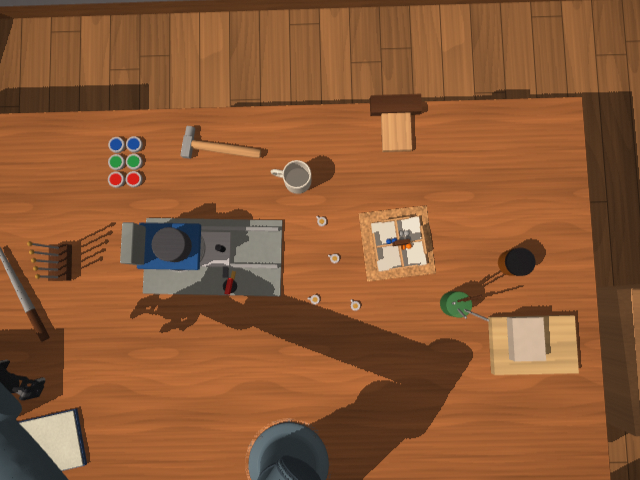

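View pics/scene0.png

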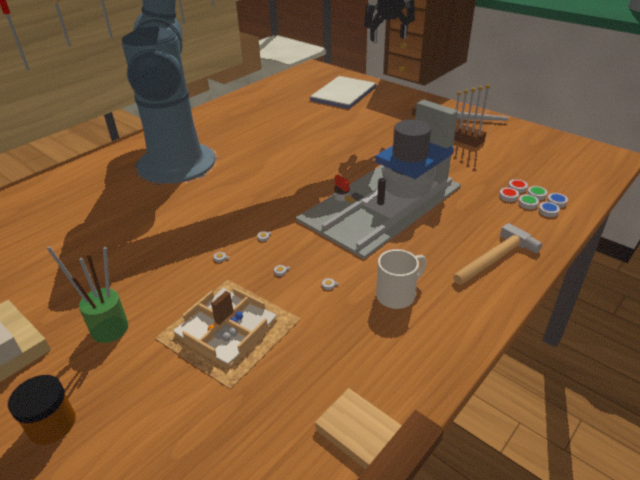

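The top view shows world +x up and −y to the right. The polisher is at about (200,255), the knob at (229,286) and the post at (220,247). There are four castings, at (321,221), (334,258), (315,299) and (355,305). The tray is at (399,243), the mug at (297,176) and the jar at (456,304).

```bash
cat >> h.py <<'E'
def blobs(c,lo,hi,box=None,amin=10,z=0.0):
    hsv=cv2.cvtColor(c['image'],cv2.COLOR_RGB2HSV)
    m=cv2.inRange(hsv,np.array(lo),np.array(hi))
    if box: mm=np.zeros_like(m);mm[box[1]:box[3],box[0]:box[2]]=255;m&=mm
    out=[]
    for k in cv2.findContours(m,cv2.RETR_EXTERNAL,cv2.CHAIN_APPROX_NONE)[0]:
        if cv2.contourArea(k)>=amin:
            r=cv2.minAreaRect(k);M=cv2.moments(k);u,v=M['m10']/M['m00'],M['m01']/M['m00']
            out.append((cv2.contourArea(k),np.round((u,v),1),np.round(ray(c,u,v,z),4),cv2.boxPoints(r).round(1).tolist()))
    return out
E
python3 - <<'E'
from h import *
c=cam('top')
save(c,'crop0.png',(110,190,380,320),2.9)
save(c,'crop1.png',(350,195,450,290),6)
print('red');[print(b) for b in blobs(c,(0,150,90),(6,255,255),(200,265,260,305),5,.064)]
print('blue');[print(b) for b in blobs(c,(100,120,50),(125,255,255),(120,200,220,290),50,.112)]
print('silver');[print(b) for b in blobs(c,(0,0,140),(180,60,255),(300,205,362,315),5,.008)]
E
```

```text
red
(59.5, array([228.3, 285.7]), array([0.4738, 0.1453, 0.064 ]), [[224.39999389648438, 292.8999938964844], [227.5, 277.5], [232.3000030517578, 278.5], [229.1999969482422, 293.79998779296875]])
blue
(2423.0, array([172. , 246.3]), array([0.578 , 0.2814, 0.112 ]), [[136.89999389648438, 267.79998779296875], [138.39999389648438, 221.8000030517578], [200.39999389648438, 223.8000030517578], [198.89999389648438, 269.79998779296875]])
silver
(54.5, array([354.8, 305.1]), array([ 0.4132, -0.1903,  0.008 ]), [[351.0, 309.0], [351.0, 300.0], [359.0, 300.0], [359.0, 309.0]])
(52.0, array([314.4, 299. ]), array([ 0.4321, -0.0806,  0.008 ]), [[308.0, 298.0], [313.5, 292.5], [320.5, 299.5], [315.0, 305.0]])
(52.0, array([334.1, 257.8]), array([ 0.5434, -0.1375,  0.008 ]), [[328.0, 255.0], [334.8999938964844, 250.89999389648438], [339.8999938964844, 259.20001220703125], [333.0, 263.3999938964844]])
(49.0, array([321.3, 220.8]), array([ 0.6468, -0.1052,  0.008 ]), [[317.0, 225.0], [317.0, 216.0], [325.0, 216.0], [325.0, 225.0]])
```

View pics/crop0.png

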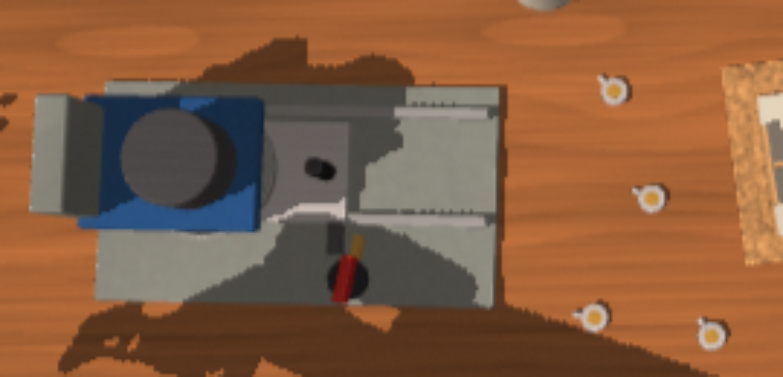

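View pics/crop1.png

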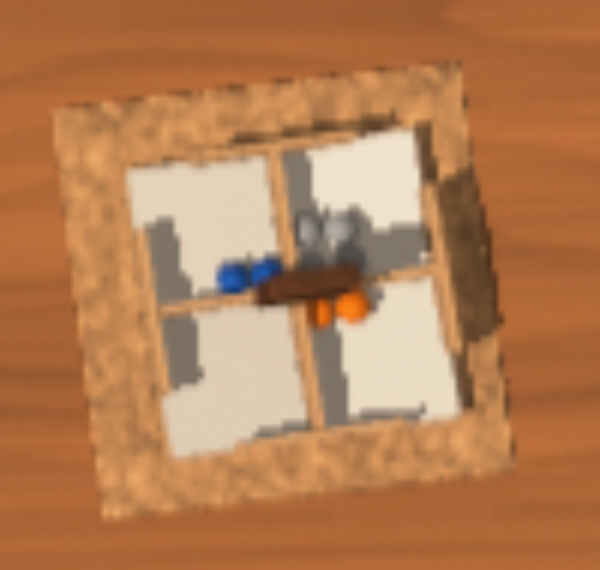

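The crops confirm the layout. The steel bay is at the upper right of the tray, so tray +y is roughly world +x and tray +x is roughly world −y. The knob is red with a brass tongue, and the casting bails point left.

```bash
python3 - <<'E'
from h import *
c=cam('top')
A=lambda p,q:np.degrees(np.arctan2(*(q-p)[1::-1]))
p1,p2,p3=[ray(c,u,v,.01) for u,v in((283.4,220),(280.7,295.9),(143.1,293.4))]
print('plate',p1,p2,p3,'yaw',A(p2,p1),A(p2,p3)-90)
m=[ray(c,u,v,.003) for u,v in((358.7,212.8),(427.2,205.3),(435.8,273),(367.5,281.3))]
print('mat',np.mean(m,0),A(m[0],m[1]),A(m[3],m[2]),A(m[3],m[0])-90)
k=[ray(c,u,v,.064) for u,v in((226.8,293.3),(229.9,278))];print('knob',A(*k))
print('post',ray(c,220,247.5,.09)); 
for u,v in ((354.8,305.1),(314.4,299),(334.1,257.8),(321.3,220.8)):
    pass
for b in blobs(c,(10,90,120),(28,220,255),(300,205,362,315),4,.008): print('brass',b[:3])
print('handle',ray(c,350+308/6,195+281/6,.081))
w=cam('wrist');print(w['T_tool_cam'],w['K'])
yaw=np.radians((A(p2,p1)+A(p2,p3)-90)/2);R=np.array([[np.cos(yaw),-np.sin(yaw)],[np.sin(yaw),np.cos(yaw)]])
for p,l in((p1,(.085,-.265)),(p2,(-.125,-.265)),(p3,(-.125,.115))):
    o=p[:2]-R@l;print('origin',o,'knob',o+R@[-.1,-.13],'post',o+R@[0,-.105])
E
```

```text
plate [ 6.51496317e-01 -2.26696332e-04  1.00000000e-02] [0.44276947 0.01126235 0.01      ] [0.4585325  0.38961673 0.01      ] yaw -3.1505779374828657 -2.3856823128476066
mat [ 0.58043205 -0.31309026  0.003     ] -85.22089474161581 -84.47529687738029 -84.65045118300927
knob -12.124911805887955
post [0.57346247 0.16169664 0.09      ]
brass (12.5, array([354.9, 305.3]), array([ 0.4126, -0.1905,  0.008 ]))
brass (13.0, array([314.6, 299. ]), array([ 0.4322, -0.0812,  0.008 ]))
brass (6115.0, array([331.2, 255.4]), array([ 0.5501, -0.1298,  0.008 ]))
handle [ 0.57692324 -0.31178041  0.081     ]
[[ 2.89923167e-04  9.55992616e-01  2.93390584e-01  7.43496982e-02]
 [ 9.99999945e-01 -2.29564049e-04 -2.40163177e-04  7.17549387e-04]
 [-1.62242293e-04  2.93390638e-01 -9.55992629e-01 -1.64117640e-01]
 [ 0.00000000e+00  0.00000000e+00  0.00000000e+00  1.00000000e+00]] [[365.2135791    0.         313.75682766]
 [  0.         365.2135791  238.82425489]
 [  0.           0.           1.        ]]
origin [0.57939346 0.2685691 ] knob [0.4732319  0.14355021] post [0.57432257 0.16369161]
origin [0.58042157 0.26991636] knob [0.47426001 0.14489747] post [0.57535068 0.16503888]
origin [0.57783281 0.26871414] knob [0.47167125 0.14369525] post [0.57276192 0.16383666]
```

```bash
cat >> h.py <<'E'
def plan(x,y,z,yang=None):
    """pure rotation about tool z first, then travel in the turned tool frame (units of full scale)"""
    s=read_state();R=np.array(s['eef_rot']);p=np.array(s['tool_pos'])
    cur=np.degrees(np.arctan2(R[1,1],R[0,1]));
    if yang is None: yang=cur
    d=(yang-cur+180)%360-180
    a=np.radians(yang);Rn=np.array([[-np.sin(a),np.cos(a),0],[np.cos(a),np.sin(a),0],[0,0,-1]])
    print('cur y ang %.1f'%cur,'ang_z total %.3f'%(-np.radians(d)/2),'travel total',np.round(Rn.T@(np.array([x,y,z])-p)/.06,2),'q6',round(s['qpos'][5],2))
def st():
    s=read_state();print({k:np.round(s[k],4).tolist() for k in('clock','tool_pos','eef_rot','contact_force','finger_gap','finger_force','qpos')})
E
python3 -c "
from h import *
plan(.4735,.1447,.16,78)"
```

```text
cur y ang 63.7 ang_z total -0.125 travel total [-4.55 -6.49  0.82] q6 -0.17
```

```bash
python3 -m crank '{"travel":[[0,0,0],[0,0,0],[-0.4,-0.57,0],[-0.4,-0.57,0],[-0.4,-0.57,0],[-0.4,-0.57,0],[-0.4,-0.57,0],[-0.4,-0.57,0],[-0.4,-0.57,0],[-0.4,-0.57,0]],"angular":[[0,0,-0.062],[0,0,-0.063],[0,0,0],[0,0,0],[0,0,0],[0,0,0],[0,0,0],[0,0,0],[0,0,0],[0,0,0]],"gripper":[-1,-1,-1,-1,-1,-1,-1,-1,-1,-1]}' 40
python3 -m crank '{"travel":[[-0.4,-0.57,0.2],[-0.4,-0.57,0.2],[-0.4,-0.57,0.2],[-0.15,-0.22,0.2],[0,0,0],[0,0,0],[0,0,0],[0,0,0],[0,0,0],[0,0,0]],"angular":[[0,0,0],[0,0,0],[0,0,0],[0,0,0],[0,0,0],[0,0,0],[0,0,0],[0,0,0],[0,0,0],[0,0,0]],"gripper":[-0.2,-0.2,-0.2,-0.2,-0.2,-0.2,-0.2,-0.2,-0.2,-0.2]}' 40
python3 - <<'E'
from h import *
st();w=cam('wrist');save(w,'w1.png')
print([b for b in blobs(w,(0,150,60),(6,255,255),None,200,.064)])
plan(.4735,.1447,.1)
E
```

```text
clock: 1.5
tool_pos: [0.4193, 0.2741, 0.2099]
eef_rot: [[-0.978, 0.207, 0.0], [0.207, 0.978, 0.0], [-0.0, 0.0, -1.0]]
contact_force: [0.5, -0.9, 0.0]
finger_gap: 0.0858
finger_force: 0.0
clock: 2.75
tool_pos: [0.4742, 0.1454, 0.1619]
eef_rot: [[-0.978, 0.207, 0.0], [0.207, 0.978, 0.0], [-0.0, 0.0, -1.0]]
contact_force: [-0.9, -0.3, -0.5]
finger_gap: 0.0515
finger_force: 0.0
{'clock': 2.75, 'tool_pos': [0.4742, 0.1454, 0.1619], 'eef_rot': [[-0.9783, 0.207, 0.0001], [0.207, 0.9783, 0.0001], [-0.0001, 0.0001, -1.0]], 'contact_force': [-0.901, -0.2683, -0.461], 'finger_gap': 0.0515, 'finger_force': 0.0, 'qpos': [0.0685, -0.0712, 1.9871, 0.0001, 1.2256, -1.2938]}
[(912.0, array([316.4, 226.8]), array([0.4717, 0.1486, 0.064 ]), [[307.20001220703125, 257.6000061035156], [309.1000061035156, 196.60000610351562], [325.70001220703125, 197.10000610351562], [323.79998779296875, 258.1000061035156]])]
cur y ang 78.0 ang_z total -0.000 travel total [ 0.01 -0.01  1.03] q6 -1.29
```

View pics/w1.png

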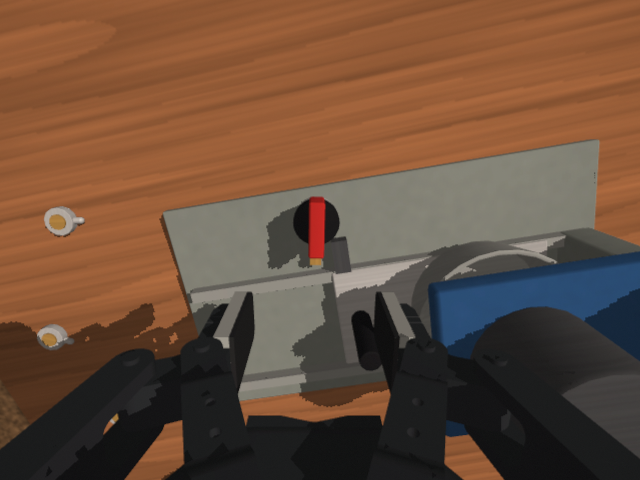

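The wrist view shows the red bar upright at (316,227), aligned with the fingers. I'll go down and grip it.

```bash
python3 -m crank '{"travel":[[0.04,0.03,0.3],[0,0,0.3],[0,0,0.3],[0,0,0.3],[0,0,0.3],[0,0,0.2],[0,0,0],[0,0,0],[0,0,0],[0,0,0]],"angular":[[0,0,0],[0,0,0],[0,0,0],[0,0,0],[0,0,0],[0,0,0],[0,0,0],[0,0,0],[0,0,0],[0,0,0]],"gripper":[-0.2,-0.2,-0.2,-0.2,-0.2,-0.2,-0.2,1,1,1]}' 60
python3 -m crank '{"travel":[[0,0,0],[0,0,0],[0,0,0],[0,0,0],[0,0,0],[0,0,0],[0,0,0],[0,0,0],[0,0,0],[0,0,0]],"angular":[[0,0,0],[0,0,0],[0,0,0.04],[0,0,0.08],[0,0,0.08],[0,0,0.08],[0,0,0.08],[0,0,0.08],[0,0,0.08],[0,0,0.08]],"gripper":[1,1,1,1,1,1,1,1,1,1]}' 60
python3 -c "
from h import *
st()"
```

```text
clock: 4.05
tool_pos: [0.4727, 0.1476, 0.0605]
eef_rot: [[-0.978, 0.207, 0.001], [0.207, 0.978, 0.0], [-0.001, 0.0, -1.0]]
contact_force: [-0.0, 0.2, 0.4]
finger_gap: 0.0002
finger_force: 0.0
clock: 5.3
tool_pos: [0.4722, 0.1475, 0.0599]
eef_rot: [[-0.156, 0.988, -0.0], [0.988, 0.156, 0.0], [0.0, -0.0, -1.0]]
contact_force: [0.3, 0.4, 0.6]
finger_gap: 0.0002
finger_force: 0.0
{'clock': 5.3, 'tool_pos': [0.4722, 0.1475, 0.0599], 'eef_rot': [[-0.1561, 0.9877, -0.0], [0.9877, 0.1561, 0.0], [0.0, -0.0, -1.0]], 'contact_force': [0.3454, 0.4012, 0.5863], 'finger_gap': 0.0002, 'finger_force': 0.0, 'qpos': [0.0732, 0.0801, 2.0468, 0.0, 1.0147, -0.0836]}
```

The fingers closed on nothing, so I'll look before doing anything else.

```bash
python3 - <<'E'
from h import *
w=cam('wrist');save(w,'w2.png')
c=cam('scene');save(c,'s2.png',(260,90,480,260),3.4)
E
```

```text
(no output)
```

View pics/w2.png

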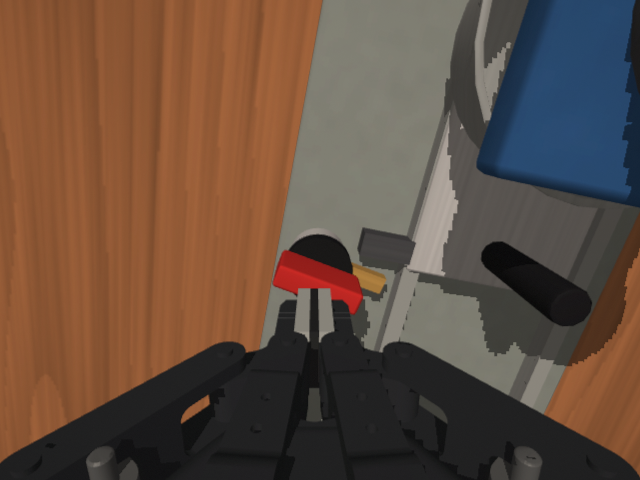

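View pics/s2.png

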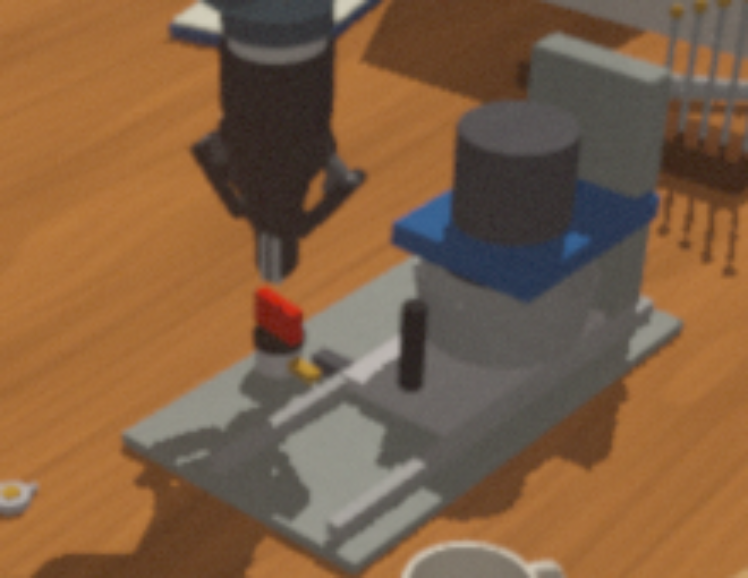

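```bash
python3 - <<'E'
from h import *
c=cam('scene')
for z in (.04,.05,.06,.07,.08,.09): print(z,'tip',ray(c,260+277/3.4,90+279/3.4,z)[:2],'bar top mid',ray(c,260+278/3.4,90+305/3.4,z)[:2])
w=cam('wrist')
print([b[1:3] for b in blobs(w,(0,150,60),(6,255,255),None,200,.064)], ray(w,320,272,.064))
E
```

```text
0.04 tip [0.43121839 0.19729599] bar top mid [0.45496051 0.16970083]
0.05 tip [0.44182687 0.18443714] bar top mid [0.46522107 0.15724636]
0.06 tip [0.45243534 0.17157829] bar top mid [0.47548163 0.14479188]
0.07 tip [0.46304381 0.15871944] bar top mid [0.48574219 0.1323374 ]
0.08 tip [0.47365228 0.14586059] bar top mid [0.49600275 0.11988292]
0.09 tip [0.48426075 0.13300174] bar top mid [0.50626332 0.10742845]
[(array([316.9, 278.4]), array([0.4735, 0.1542, 0.064 ]))] [0.47435495 0.15769788 0.064     ]
```

The two views agree that the shut fingertips are really at z≈0.079 when the reading is 0.060, so they sit about 19 mm behind the reported TCP. They are above the knob. I'll reopen, realign, go lower and close again.

```bash
python3 -m crank '{"travel":[[0,0,0],[0,0,0],[0,0,0],[0,0,0],[0,0,0],[0,0,0],[0,0,0],[0,0,0],[0,0,0],[0,0,0]],"angular":[[0,0,-0.08],[0,0,-0.08],[0,0,-0.08],[0,0,-0.08],[0,0,-0.08],[0,0,-0.08],[0,0,-0.08],[0,0,-0.04],[0,0,0],[0,0,0]],"gripper":[-0.2,-0.2,-0.2,-0.2,-0.2,-0.2,-0.2,-0.2,-0.2,-0.2]}' 60
python3 -m crank '{"travel":[[0,0,0.14],[0,0,0.14],[0,0,0.14],[0,0,0.14],[0,0,0],[0,0,0],[0,0,0],[0,0,0],[0,0,0],[0,0,0]],"angular":[[0,0,0],[0,0,0],[0,0,0],[0,0,0],[0,0,0],[0,0,0],[0,0,0],[0,0,0],[0,0,0],[0,0,0]],"gripper":[-0.2,-0.2,-0.2,-0.2,-0.2,1,1,1,1,1]}' 60

```

```text
clock: 6.75
tool_pos: [0.4722, 0.1475, 0.0599]
eef_rot: [[-0.978, 0.208, 0.0], [0.208, 0.978, -0.0], [-0.0, -0.0, -1.0]]
contact_force: [-0.7, -0.1, -0.8]
finger_gap: 0.0512
finger_force: 0.0
clock: 8.0
tool_pos: [0.4727, 0.1476, 0.0269]
eef_rot: [[-0.978, 0.208, 0.001], [0.208, 0.978, 0.0], [-0.001, 0.0, -1.0]]
contact_force: [-1.7, 0.1, 5.4]
finger_gap: 0.0105
finger_force: 61.8
```

```bash
python3 -m crank '{"travel":[[0,0,0],[0,0,0],[0,0,0],[0,0,0],[0,0,0],[0,0,0],[0,0,0],[0,0,0],[0,0,0],[0,0,0]],"angular":[[0,0,0.04],[0,0,0.08],[0,0,0.08],[0,0,0.08],[0,0,0.08],[0,0,0.08],[0,0,0.08],[0,0,0.08],[0,0,0],[0,0,0]],"gripper":[1,1,1,1,1,1,1,1,1,1]}' 80
python3 -c "
from h import *
s=read_state();print(s['wrist_torque'],s['finger_force'])"
python3 -m crank '{"travel":[[0,0,0],[0,0,0],[0,0,0],[0,0,-0.2],[0,0,-0.4],[0,0,-0.5],[0,0,-0.5],[0,0,-0.4],[0,0,0],[0,0,0]],"angular":[[0,0,0],[0,0,0],[0,0,0],[0,0,0],[0,0,0],[0,0,0],[0,0,0],[0,0,0],[0,0,0],[0,0,0]],"gripper":[-0.2,-0.2,-0.2,-0.2,-0.2,-0.2,-0.2,-0.2,-0.2,-0.2]}' 80
python3 - <<'E'
from h import *
w=cam('wrist')
for b in blobs(w,(0,150,60),(6,255,255),None,200,.064):
    A=[ray(w,*q,.064)[:2] for q in b[3]];e=sorted([(np.linalg.norm(A[i]-A[i-1]),np.degrees(np.arctan2(*(A[i]-A[i-1])[::-1]))) for i in range(4)])
    print(b[1:3],e)
c=cam('top');print('post?',ray(c,220,247.5,.09))
plan(.5735,.163,.1,-3)
E
```

```text
clock: 9.25
tool_pos: [0.474, 0.1488, 0.027]
eef_rot: [[-0.16, 0.987, 0.005], [0.987, 0.16, 0.003], [0.002, 0.005, -1.0]]
contact_force: [3.6, 6.5, -0.2]
finger_gap: 0.0098
finger_force: 81.6
[ 0.96308547 -0.57317714 -0.22057835] 81.59759044647217
clock: 10.5
tool_pos: [0.4717, 0.1474, 0.1456]
eef_rot: [[-0.161, 0.987, -0.001], [0.987, 0.161, -0.0], [0.0, -0.001, -1.0]]
contact_force: [-1.2, -0.8, -0.2]
finger_gap: 0.0513
finger_force: 0.0
(array([317.5, 234.3]), array([0.4745, 0.1511, 0.064 ])) [(np.float64(0.01160372470869635), np.float64(9.30422174458243)), (np.float64(0.012252104119170305), np.float64(-170.68796091230024)), (np.float64(0.047530341105041986), np.float64(99.07744643680276)), (np.float64(0.04753052562030865), np.float64(-80.14095313172207))]
post? [0.57346247 0.16169664 0.09      ]
cur y ang 9.3 ang_z total 0.107 travel total [0.35 1.69 0.75] q6 -0.09
```

The knob now reads about 1.36 rad, which is free. Next I'll grip the post and pull.

```bash
python3 -m crank '{"travel":[[0,0,0],[0,0,0],[0.1,0.42,0],[0.1,0.42,0],[0.1,0.42,0],[0.08,0.42,0],[0,0,0],[0,0,0.3],[0,0,0.3],[0,0,0.3]],"angular":[[0,0,0.053],[0,0,0.053],[0,0,0],[0,0,0],[0,0,0],[0,0,0],[0,0,0],[0,0,0],[0,0,0],[0,0,0]],"gripper":[-0.2,-0.2,-0.2,-0.2,-0.2,-0.2,-0.2,-0.2,-0.2,-0.2]}' 60
python3 -m crank '{"travel":[[0,0,0.3],[0,0,0.3],[0,0,0.13],[0,0,0],[0,0,0],[0,0,0],[0,0,0],[0,0,0],[0,0,0],[0,0,0]],"angular":[[0,0,0],[0,0,0],[0,0,0],[0,0,0],[0,0,0],[0,0,0],[0,0,0],[0,0,0],[0,0,0],[0,0,0]],"gripper":[-0.2,-0.2,-0.2,-0.2,1,1,1,1,1,1]}' 60
python3 -c "
from h import *
st();plan(.574-.1615*.0454,.165-.1615,.048)"
```

```text
clock: 11.85
tool_pos: [0.5727, 0.1651, 0.0901]
eef_rot: [[0.05, 0.999, -0.002], [0.999, -0.05, -0.0], [-0.0, -0.002, -1.0]]
contact_force: [0.1, 0.3, 0.3]
finger_gap: 0.0512
finger_force: 0.0
clock: 13.1
tool_pos: [0.5752, 0.1653, 0.0496]
eef_rot: [[0.05, 0.999, 0.002], [0.999, -0.05, 0.0], [0.0, 0.002, -1.0]]
contact_force: [1.0, -0.4, 5.8]
finger_gap: 0.0155
finger_force: 59.0
{'clock': 13.1, 'tool_pos': [0.5752, 0.1653, 0.0496], 'eef_rot': [[0.05, 0.9987, 0.0025], [0.9987, -0.05, 0.0001], [0.0003, 0.0025, -1.0]], 'contact_force': [1.0457, -0.4259, 5.7663], 'finger_gap': 0.0155, 'finger_force': 58.9776, 'qpos': [0.0906, 0.3187, 1.7871, -0.0001, 1.0333, 0.1407]}
cur y ang -2.9 ang_z total -0.000 travel total [-2.7  -0.01  0.03] q6 0.14
```

```bash
python3 -m crank '{"travel":[[-0.2,0,0],[-0.3,0,0],[-0.35,0,0],[-0.35,0,0],[-0.35,0,0],[-0.35,0,0],[-0.3,0,0],[-0.2,0,0],[-0.15,0,0],[-0.07,0,0]],"angular":[[0,0,0],[0,0,0],[0,0,0],[0,0,0],[0,0,0],[0,0,0],[0,0,0],[0,0,0],[0,0,0],[0,0,0]],"gripper":[1,1,1,1,1,1,1,1,1,1]}' 60
python3 -m crank '{"travel":[[-0.06,0,0],[0,0,0],[0,0,0],[0,0,0],[0,0,0],[0,0,0],[0,0,0],[0,0,0],[0,0,0],[0,0,0]],"angular":[[0,0,0],[0,0,0],[0,0,0],[0,0,0],[0,0,0],[0,0,0],[0,0,0],[0,0,0],[0,0,0],[0,0,0]],"gripper":[1,1,1,1,1,1,1,1,1,1]}' 60
python3 -c "
from h import *
st()"
```

```text
clock: 14.35
tool_pos: [0.5684, 0.0071, 0.0496]
eef_rot: [[0.051, 0.999, 0.006], [0.999, -0.051, -0.0], [0.0, 0.006, -1.0]]
contact_force: [8.1, 1.6, 2.9]
finger_gap: 0.0156
finger_force: 59.0
clock: 15.6
tool_pos: [0.5683, 0.0054, 0.0496]
eef_rot: [[0.051, 0.999, 0.006], [0.999, -0.051, 0.002], [0.003, 0.006, -1.0]]
contact_force: [8.6, 7.0, 2.1]
finger_gap: 0.0157
finger_force: 59.0
{'clock': 15.6, 'tool_pos': [0.5683, 0.0054, 0.0496], 'eef_rot': [[0.0511, 0.9987, 0.0061], [0.9987, -0.0511, 0.0023], [0.0026, 0.006, -1.0]], 'contact_force': [8.6363, 6.984, 2.0503], 'finger_gap': 0.0157, 'finger_force': 58.9883, 'qpos': [-0.1916, 0.2545, 1.8682, 0.004, 1.0134, -0.1426]}
```

The carriage is fully out at the stop. I'll release it and go to look at the castings.

```bash
python3 -m crank '{"travel":[[0,0,0],[0,0,0],[0,0,-0.3],[0,0,-0.5],[0,0,-0.6],[-0.2,-0.1,-0.6],[-0.6,-0.1,-0.5],[-0.6,-0.1,-0.5],[-0.6,-0.1,-0.5],[-0.3,-0.1,0]],"angular":[[0,0,0],[0,0,0],[0,0,0],[0,0,0],[0,0,0],[0,0,0],[0,0,0],[0,0,0],[0,0,0],[0,0,0]],"gripper":[-0.2,-0.2,-0.2,-0.2,-0.2,-0.2,-0.2,-0.2,-0.2,-0.2]}' 60
python3 -m crank '{"travel":[[0,0,0],[0,0,0],[0,0,0],[0,0,0],[0,0,0],[0,0,0],[0,0,0],[0,0,0],[0,0,0],[0,0,0]],"angular":[[0,0,0],[0,0,0],[0,0,0],[0,0,0],[0,0,0],[0,0,0],[0,0,0],[0,0,0],[0,0,0],[0,0,0]],"gripper":[-0.4,-0.4,-0.4,-0.4,-0.4,-0.4,-0.4,-0.4,-0.4,-0.4]}' 60
python3 - <<'E'
from h import *
st();w=cam('wrist');save(w,'w3.png')
E
```

```text
clock: 16.85
tool_pos: [0.53, -0.1338, 0.2624]
eef_rot: [[0.051, 0.999, 0.006], [0.999, -0.051, -0.003], [-0.003, 0.006, -1.0]]
contact_force: [0.2, -0.3, -0.2]
finger_gap: 0.0516
finger_force: 0.0
clock: 18.1
tool_pos: [0.5292, -0.1317, 0.2585]
eef_rot: [[0.05, 0.999, 0.0], [0.999, -0.05, -0.0], [-0.0, 0.0, -1.0]]
contact_force: [-0.2, -0.2, -0.4]
finger_gap: 0.0594
finger_force: 0.0
{'clock': 18.1, 'tool_pos': [0.5292, -0.1317, 0.2585], 'eef_rot': [[0.0501, 0.9987, 0.0001], [0.9987, -0.0501, -0.0], [-0.0, 0.0001, -1.0]], 'contact_force': [-0.2319, -0.1706, -0.4173], 'finger_gap': 0.0594, 'finger_force': 0.0, 'qpos': [-0.4519, -0.0396, 1.7756, 0.0, 1.4055, -0.4019]}
```

View pics/w3.png

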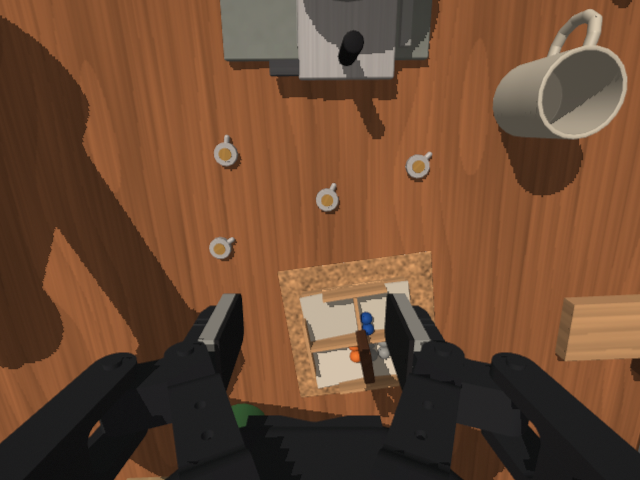

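The wrist view shows the four castings at (226,153), (327,200), (418,166) and (220,248). The tray is at (360,330), the post at (350,45) and the mug at the upper right.

```bash
cat >> h.py <<'E'
def castings(w,boxes,z=.008,lo=(0,0,105),hi=(180,75,255)):
    hsv=cv2.cvtColor(w['image'],cv2.COLOR_RGB2HSV)
    for (u,v) in boxes:
        r=26;b=hsv[v-r:v+r,u-r:u+r]
        m=cv2.inRange(b,np.array(lo),np.array(hi))
        k=max(cv2.findContours(m,cv2.RETR_EXTERNAL,cv2.CHAIN_APPROX_NONE)[0],key=cv2.contourArea)
        f=np.zeros_like(m);cv2.drawContours(f,[k],-1,255,-1)
        # disc centre = deepest point of the distance transform (averaged)
        d=cv2.distanceTransform(cv2.copyMakeBorder(f,1,1,1,1,cv2.BORDER_CONSTANT),cv2.DIST_L2,5)[1:-1,1:-1]
        ys,xs=np.where(d>d.max()-.8);cx,cy=xs.mean(),ys.mean()
        pts=k[:,0,:];far=pts[np.argsort(-np.hypot(pts[:,0]-cx,pts[:,1]-cy))[:4]].mean(0)
        C=ray(w,u-r+cx,v-r+cy,z);F=ray(w,u-r+far[0],v-r+far[1],.004)
        print((u,v),'centre',np.round(C[:2],4),'bail ang %.0f'%np.degrees(np.arctan2(*(F-C)[1::-1])),'len %.3f r %.1f'%(np.linalg.norm((F-C)[:2]),d.max()))
E
python3 - <<'E'
from h import *
w=cam('wrist');castings(w,[(226,153),(327,200),(418,166),(220,248)])
print('post top',ray(w,352,41,.09))
E
```

```text
(226, 153) centre [ 0.434  -0.0799] bail ang 81 len 0.020 r 11.0
(327, 200) centre [ 0.5443 -0.1367] bail ang 63 len 0.019 r 10.8
(418, 166) centre [ 0.647  -0.1038] bail ang 40 len 0.020 r 11.2
(220, 248) centre [ 0.4142 -0.1887] bail ang 33 len 0.019 r 9.8
post top [0.56823551 0.00887148 0.09      ]
```

```bash
python3 -c "
from h import *
plan(.5443,-.1367,-.010,-27)"
```

```text
cur y ang -2.9 ang_z total 0.211 travel total [0.04 0.26 4.48] q6 -0.4
```

```bash
python3 -m crank '{"travel":[[0,0,0],[0,0,0],[0,0,0],[0.04,0.26,0.5],[0,0,0.6],[0,0,0.6],[0,0,0.6],[0,0,0.6],[0,0,0.6],[0,0,0.3]],"angular":[[0,0,0.07],[0,0,0.07],[0,0,0.07],[0,0,0],[0,0,0],[0,0,0],[0,0,0],[0,0,0],[0,0,0],[0,0,0]],"gripper":[0,0,0,0,0,0,0,0,0,0]}' 40
python3 -m crank '{"travel":[[0,0,0.2],[0,0,0.2],[0,0,0.1],[0,0,0.1],[0,0,0.05],[0,0,0.05],[0,0,0],[0,0,0],[0,0,0],[0,0,0]],"angular":[[0,0,0],[0,0,0],[0,0,0],[0,0,0],[0,0,0],[0,0,0],[0,0,0],[0,0,0],[0,0,0],[0,0,0]],"gripper":[0,0,0,0,0,0,0,0,0,0]}' 40
python3 - <<'E'
from h import *
st();w=cam('wrist');save(w,'w4.png',(180,160,460,370),2.8)
E
```

```text
clock: 19.45
tool_pos: [0.543, -0.1361, 0.0284]
eef_rot: [[0.453, 0.892, -0.003], [0.892, -0.453, 0.001], [-0.0, -0.003, -1.0]]
contact_force: [-0.7, 0.0, 0.1]
finger_gap: 0.043
finger_force: 0.0
clock: 20.7
tool_pos: [0.5442, -0.1366, -0.0114]
eef_rot: [[0.453, 0.892, 0.0], [0.892, -0.453, -0.0], [0.0, 0.0, -1.0]]
contact_force: [-0.1, 0.3, 0.5]
finger_gap: 0.0427
finger_force: 0.0
{'clock': 20.7, 'tool_pos': [0.5442, -0.1366, -0.0114], 'eef_rot': [[0.4529, 0.8915, 0.0002], [0.8915, -0.4529, -0.0001], [0.0, 0.0002, -1.0]], 'contact_force': [-0.0809, 0.2826, 0.4504], 'finger_gap': 0.0427, 'finger_force': 0.0, 'qpos': [-0.448, 0.3491, 1.8884, 0.0, 0.9039, 0.022]}
```

View pics/w4.png

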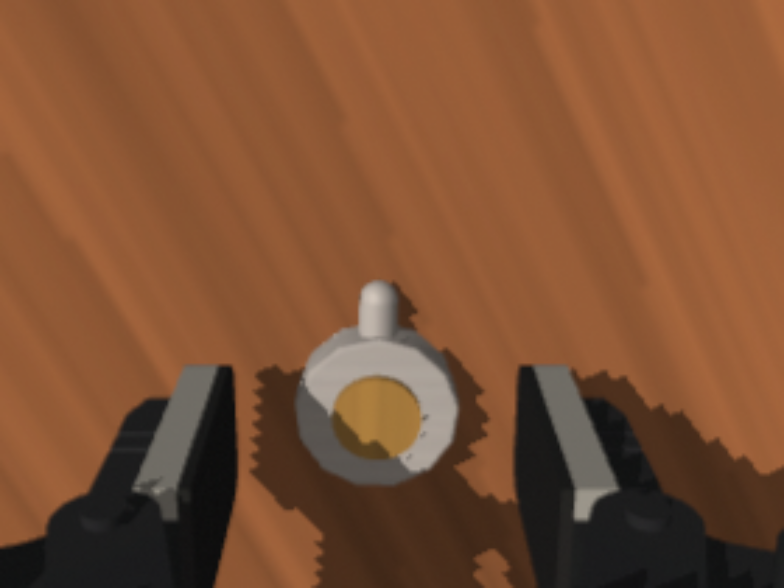

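The casting is centred between the pads at crop (377,410) with the bail up. The pad tips are still about 12 mm up. I'll go down 7 mm and grip.

```bash
python3 -m crank '{"travel":[[0,0,0.06],[0,0,0.06],[0,0,0],[0,0,0],[0,0,0],[0,0,0],[0,0,0],[0,0,0],[0,0,-0.1],[0,0,-0.2]],"angular":[[0,0,0],[0,0,0],[0,0,0],[0,0,0],[0,0,0],[0,0,0],[0,0,0],[0,0,0],[0,0,0],[0,0,0]],"gripper":[0,0,0,1,1,1,1,1,1,1]}' 40
python3 -c "
from h import *
plan(.5725-.013,.1105+.018,.04,-3)"
```

```text
clock: 22.0
tool_pos: [0.5435, -0.1363, -0.0007]
eef_rot: [[0.453, 0.892, -0.001], [0.892, -0.453, 0.001], [-0.0, -0.002, -1.0]]
contact_force: [-0.0, 0.0, -0.6]
finger_gap: 0.023
finger_force: 39.2
cur y ang -26.9 ang_z total -0.209 travel total [ 4.42  0.03 -0.68] q6 0.02
```

```bash
python3 -m crank '{"travel":[[0,0,-0.3],[0,0,-0.5],[0,0,-0.5],[0,0,-0.25],[0,0,0],[0,0,0],[0.3,0.03,0],[0.5,0.03,0],[0.5,0.03,0],[0.5,0.03,0]],"angular":[[0,0,0],[0,0,0],[0,0,0],[0,0,-0.07],[0,0,-0.07],[0,0,-0.069],[0,0,0],[0,0,0],[0,0,0],[0,0,0]],"gripper":[1,1,1,1,1,1,1,1,1,1]}' 40
python3 -m crank '{"travel":[[0.5,0.03,0],[0.5,0.03,0],[0.5,0.03,0],[0.5,0.03,0],[0.5,0.02,0],[0.3,0,0],[0,0,0],[0,0,0],[0,0,0],[0,0,0]],"angular":[[0,0,0],[0,0,0],[0,0,0],[0,0,0],[0,0,0],[0,0,0],[0,0,0],[0,0,0],[0,0,0],[0,0,0]],"gripper":[1,1,1,1,1,1,1,1,1,1]}' 40
python3 - <<'E'
from h import *
plan(.574,.1395,.0125,-3); w=cam('wrist');save(w,'w5.png')
E
```

```text
clock: 23.25
tool_pos: [0.557, -0.0271, 0.093]
eef_rot: [[0.054, 0.999, 0.001], [0.999, -0.054, 0.0], [0.0, 0.001, -1.0]]
contact_force: [1.5, 0.6, -0.3]
finger_gap: 0.023
finger_force: 39.2
clock: 24.5
tool_pos: [0.5741, 0.1375, 0.0923]
eef_rot: [[0.053, 0.999, -0.0], [0.999, -0.053, -0.0], [-0.0, -0.0, -1.0]]
contact_force: [0.2, -0.1, -0.1]
finger_gap: 0.023
finger_force: 39.2
cur y ang -3.1 ang_z total -0.000 travel total [ 0.03 -0.    1.33] q6 0.1
```

View pics/w5.png

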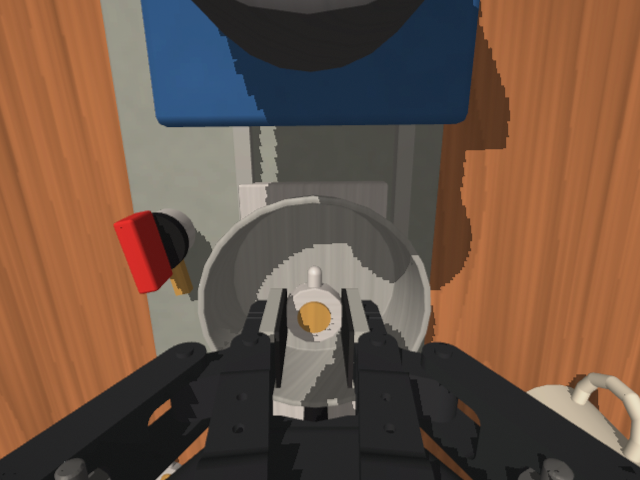

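The bowl is in view, with the rim from (200,300) to (430,300) and its back edge at (318,198). The casting is held above it. I'll lower it, open slightly and retreat.

```bash
python3 - <<'E'
from h import *
w=cam('wrist');l,r,t=[ray(w,*p,.072)[:2] for p in((199,300),(431,300),(316,196))];print(l,r,t,'centre',(l+r)/2, t-[0,.066])
E
python3 -m crank '{"travel":[[0.03,0,0.2],[0,0,0.3],[0,0,0.3],[0,0,0.3],[0,0,0.23],[0,0,0],[0,0,0],[0,0,0],[0,0,0],[0,0,0]],"angular":[[0,0,0],[0,0,0],[0,0,0],[0,0,0],[0,0,0],[0,0,0],[0,0,0],[0,0,0],[0,0,0],[0,0,0]],"gripper":[1,1,1,1,1,1,1,0.25,0.25,0.25]}' 40
python3 -m crank '{"travel":[[0,0,-0.1],[0,0,-0.3],[0,0,-0.4],[0,0,-0.5],[0,0,-0.5],[-0.4,0,-0.5],[-0.6,0,0],[-0.6,0,0],[-0.6,0,0],[-0.6,0,0]],"angular":[[0,0,0],[0,0,0],[0,0,0],[0,0,0],[0,0,0],[0,0,0],[0,0,0],[0,0,0],[0,0,0],[0,0,0]],"gripper":[0.25,0.25,0.25,0.25,0.25,0,0,0,0,0]}' 40
python3 - <<'E'
from h import *
st();plan(.434,-.0799,.1,-9)
c=cam('top')
for b in blobs(c,(0,0,140),(180,60,255),(300,205,362,315),5,.008): print(b[1:3])
E
```

```text
[0.51019355 0.12411208] [0.63917009 0.11728423] [0.57820809 0.17904995] centre [0.57468182 0.12069816] [0.57820809 0.11304995]
clock: 25.85
tool_pos: [0.5743, 0.14, 0.0128]
eef_rot: [[0.052, 0.999, 0.0], [0.999, -0.052, 0.0], [0.0, 0.0, -1.0]]
contact_force: [0.5, -0.8, -0.1]
finger_gap: 0.032
finger_force: 0.0
clock: 27.1
tool_pos: [0.5657, -0.029, 0.1522]
eef_rot: [[0.052, 0.999, 0.002], [0.999, -0.052, -0.0], [-0.0, 0.002, -1.0]]
contact_force: [-0.0, -0.4, -0.2]
finger_gap: 0.0427
finger_force: 0.0
{'clock': 27.1, 'tool_pos': [0.5657, -0.029, 0.1522], 'eef_rot': [[0.0519, 0.9987, 0.002], [0.9987, -0.0519, -0.0005], [-0.0004, 0.0021, -1.0]], 'contact_force': [-0.0148, -0.4089, -0.2184], 'finger_gap': 0.0427, 'finger_force': 0.0, 'qpos': [-0.2513, 0.1095, 1.8226, 0.0, 1.2074, -0.1994]}
cur y ang -3.0 ang_z total 0.053 travel total [-1.18 -2.04  0.87] q6 -0.2
(array([354.8, 305.1]), array([ 0.4132, -0.1903,  0.008 ]))
(array([314.5, 298.9]), array([ 0.4324, -0.0808,  0.008 ]))
(array([321.3, 220.8]), array([ 0.6467, -0.1051,  0.008 ]))
```

```bash
python3 -m crank '{"travel":[[0,0,0],[-0.2,-0.34,0],[-0.2,-0.34,0],[-0.2,-0.34,0.1],[-0.2,-0.34,0.2],[-0.2,-0.34,0.3],[-0.18,-0.34,0.3],[0,0,0.3],[0,0,0.3],[0,0,0.3]],"angular":[[0,0,0.053],[0,0,0],[0,0,0],[0,0,0],[0,0,0],[0,0,0],[0,0,0],[0,0,0],[0,0,0],[0,0,0]],"gripper":[0,0,0,0,0,0,0,0,0,0]}' 40
python3 - <<'E'
from h import *
plan(.434,-.0799,-.0186);w=cam('wrist')
hsv=cv2.cvtColor(w['image'],cv2.COLOR_RGB2HSV);castings(w,[(318,int(v)) for v in (255,)])
E
```

```text
clock: 28.4
tool_pos: [0.4342, -0.0787, 0.0433]
eef_rot: [[0.157, 0.988, 0.002], [0.988, -0.157, -0.001], [-0.001, 0.002, -1.0]]
contact_force: [0.0, -0.7, 0.7]
finger_gap: 0.0427
finger_force: 0.0
cur y ang -9.1 ang_z total -0.000 travel total [-0.02  0.    1.03] q6 -0.28
(318, 255) centre [ 0.4336 -0.0783] bail ang 78 len 0.019 r 19.2
```

```bash
python3 -m crank '{"travel":[[0,0,0.3],[0,0,0.3],[0,0,0.2],[0,0,0.15],[0,0,0.08],[0,0,0],[0,0,0],[0,0,0],[0,0,0],[0,0,0]],"angular":[[0,0,0],[0,0,0],[0,0,0],[0,0,0],[0,0,0],[0,0,0],[0,0,0],[0,0,0],[0,0,0],[0,0,0]],"gripper":[0,0,0,0,0,0,1,1,1,1]}' 40
python3 -m crank '{"travel":[[0,0,0],[0,0,-0.2],[0,0,-0.4],[0,0,-0.5],[0,0,-0.5],[0,0,-0.3],[0,0,0],[0,0,0],[0,0,0],[0,0,0]],"angular":[[0,0,0],[0,0,0],[0,0,0],[0,0,0],[0,0,0],[0,0,-0.053],[0,0,0],[0,0,0],[0,0,0],[0,0,0]],"gripper":[1,1,1,1,1,1,1,1,1,1]}' 40
python3 -c "
from h import *
plan(.5740,.105,.014,-3)"
```

```text
clock: 29.7
tool_pos: [0.4339, -0.0786, -0.0187]
eef_rot: [[0.157, 0.988, 0.001], [0.988, -0.157, -0.0], [-0.0, 0.001, -1.0]]
contact_force: [-1.0, -0.0, 6.1]
finger_gap: 0.0232
finger_force: 39.2
clock: 30.95
tool_pos: [0.4329, -0.0782, 0.0939]
eef_rot: [[0.052, 0.999, -0.002], [0.999, -0.052, 0.001], [0.001, -0.002, -1.0]]
contact_force: [0.4, 0.6, -0.7]
finger_gap: 0.0232
finger_force: 39.2
cur y ang -3.0 ang_z total -0.000 travel total [3.17 2.19 1.33] q6 -0.39
```

```bash
python3 -m crank '{"travel":[[0.2,0.14,0],[0.4,0.28,0],[0.45,0.31,0],[0.45,0.31,0],[0.45,0.31,0],[0.45,0.31,0],[0.4,0.28,0],[0.25,0.17,0],[0.12,0.08,0],[0,0,0.2]],"angular":[[0,0,0],[0,0,0],[0,0,0],[0,0,0],[0,0,0],[0,0,0],[0,0,0],[0,0,0],[0,0,0],[0,0,0]],"gripper":[1,1,1,1,1,1,1,1,1,1]}' 40
python3 -m crank '{"travel":[[0,0,0.3],[0,0,0.3],[0,0,0.3],[0,0,0.23],[0,0,0],[0,0,0],[0,0,0],[0,0,0],[0,0,-0.1],[0,0,-0.2]],"angular":[[0,0,0],[0,0,0],[0,0,0],[0,0,0],[0,0,0],[0,0,0],[0,0,0],[0,0,0],[0,0,0],[0,0,0]],"gripper":[1,1,1,1,1,1,0.25,0.25,0.25,0.25]}' 40
python3 -m crank '{"travel":[[0,0,-0.4],[0,0,-0.5],[0,0,-0.5],[-0.2,0,-0.5],[-0.5,0,0],[-0.5,0,0],[-0.5,0,0],[-0.5,0,0],[-0.4,0,0],[0,0,0]],"angular":[[0,0,0],[0,0,0],[0,0,0],[0,0,0],[0,0,0],[0,0,0],[0,0,0],[0,0,0],[0,0,0],[0,0,0]],"gripper":[0.25,0.25,0.25,0.25,0,0,0,0,0,0]}' 40
python3 - <<'E'
from h import *
plan(.647,-.1038,-.0186,-50)
c=cam('top')
for b in blobs(c,(0,0,140),(180,60,255),(300,205,362,315),5,.008): print(b[1:3])
E
```

```text
clock: 32.2
tool_pos: [0.5754, 0.1048, 0.0831]
eef_rot: [[0.052, 0.999, 0.002], [0.999, -0.052, -0.0], [-0.0, 0.002, -1.0]]
contact_force: [0.3, -1.3, -0.1]
finger_gap: 0.0231
finger_force: 39.3
clock: 33.45
tool_pos: [0.5743, 0.1047, 0.0333]
eef_rot: [[0.052, 0.999, -0.001], [0.999, -0.052, 0.0], [-0.0, -0.001, -1.0]]
contact_force: [0.4, 0.1, -0.1]
finger_gap: 0.032
finger_force: 0.0
clock: 34.7
tool_pos: [0.5667, -0.0524, 0.148]
eef_rot: [[0.054, 0.999, 0.001], [0.999, -0.054, -0.0], [-0.0, 0.001, -1.0]]
contact_force: [0.1, 0.7, -0.6]
finger_gap: 0.0426
finger_force: 0.0
cur y ang -3.1 ang_z total 0.409 travel total [0.47 1.52 2.78] q6 -0.24
(array([354.8, 305.1]), array([ 0.4132, -0.1903,  0.008 ]))
(array([321.1, 218.2]), array([ 0.654 , -0.1047,  0.008 ]))
```

```bash
python3 -m crank '{"travel":[[0,0,0],[0,0,0],[0,0,0],[0,0,0],[0,0,0],[0.15,0.5,0.2],[0.15,0.5,0.2],[0.17,0.5,0.2],[0,0,0.2],[0,0,0]],"angular":[[0,0,0.08],[0,0,0.083],[0,0,0.083],[0,0,0.083],[0,0,0.08],[0,0,0],[0,0,0],[0,0,0],[0,0,0],[0,0,0]],"gripper":[0,0,0,0,0,0,0,0,0,0]}' 40
python3 - <<'E'
from h import *
w=cam('wrist');save(w,'w6.png')
for b in blobs(w,(10,90,120),(28,220,255),(200,130,440,330),60,.008): 
  if b[0]<2000: print(b[:3])
castings(w,[(320,235)])
c=cam('top')
for b in blobs(c,(0,0,140),(180,60,255),(300,205,362,315),5,.008): print(b[1:3])
E
```

```text
clock: 36.0
tool_pos: [0.6446, -0.1002, 0.0974]
eef_rot: [[0.764, 0.646, -0.003], [0.646, -0.764, 0.001], [-0.002, -0.003, -1.0]]
contact_force: [0.0, 0.1, -0.4]
finger_gap: 0.0426
finger_force: 0.0
(320, 235) centre [ 0.6484 -0.1038] bail ang 46 len 0.019 r 16.8
(array([354.8, 305.1]), array([ 0.4132, -0.1903,  0.008 ]))
```

View pics/w6.png

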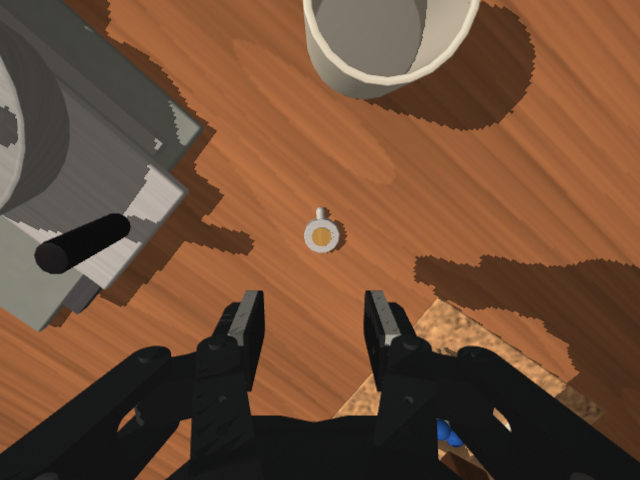

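```bash
python3 -m crank '{"travel":[[0,0.08,0.3],[0,0,0.4],[0,0,0.4],[0,0,0.4],[0,0,0.25],[0,0,0.12],[0,0,0.06],[0,0,0],[0,0,0],[0,0,0]],"angular":[[0,0,0],[0,0,0],[0,0,0],[0,0,0],[0,0,0],[0,0,0],[0,0,0],[0,0,0],[0,0,0],[0,0,0]],"gripper":[0,0,0,0,0,0,0,0,1,1]}' 40
python3 -m crank '{"travel":[[0,0,0],[0,0,0],[0,0,-0.2],[0,0,-0.4],[0,0,-0.5],[0,0,-0.5],[0,0,-0.3],[0,0,0],[0,0,0],[0,0,0]],"angular":[[0,0,0],[0,0,0],[0,0,0],[0,0,0],[0,0,0],[0,0,-0.08],[0,0,-0.083],[0,0,-0.083],[0,0,-0.083],[0,0,-0.08]],"gripper":[1,1,1,1,1,1,1,1,1,1]}' 40
python3 -c "
from h import *
plan(.573,.081,.017,-3)"
```

```text
clock: 37.35
tool_pos: [0.6499, -0.1056, -0.0158]
eef_rot: [[0.764, 0.645, 0.002], [0.645, -0.764, -0.001], [0.001, 0.001, -1.0]]
contact_force: [-1.1, -0.1, 3.7]
finger_gap: 0.0222
finger_force: 39.0
clock: 38.6
tool_pos: [0.6495, -0.1055, 0.0989]
eef_rot: [[0.047, 0.999, 0.002], [0.999, -0.047, -0.001], [-0.001, 0.002, -1.0]]
contact_force: [0.1, -0.3, 0.8]
finger_gap: 0.0224
finger_force: 39.2
cur y ang -2.7 ang_z total 0.003 travel total [ 3.04 -1.44  1.37] q6 -0.29
```

```bash
python3 -m crank '{"travel":[[0.2,-0.1,0],[0.4,-0.19,0],[0.45,-0.21,0],[0.45,-0.21,0],[0.45,-0.21,0],[0.45,-0.21,0],[0.35,-0.17,0],[0.2,-0.1,0],[0.09,-0.04,0],[0,0,0.2]],"angular":[[0,0,0],[0,0,0],[0,0,0],[0,0,0],[0,0,0],[0,0,0],[0,0,0],[0,0,0],[0,0,0],[0,0,0]],"gripper":[1,1,1,1,1,1,1,1,1,1]}' 40
python3 -m crank '{"travel":[[0,0,0.3],[0,0,0.3],[0,0,0.3],[0,0,0.2],[0,0,0],[0,0,0],[0,0,0],[0,0,0],[0,0,-0.1],[0,0,-0.2]],"angular":[[0,0,0],[0,0,0],[0,0,0],[0,0,0],[0,0,0],[0,0,0],[0,0,0],[0,0,0],[0,0,0],[0,0,0]],"gripper":[1,1,1,1,1,1,0.25,0.25,0.25,0.25]}' 40
python3 -m crank '{"travel":[[0,0,-0.4],[0,0,-0.5],[0,0,-0.5],[-0.2,0,-0.5],[-0.5,0,0],[-0.5,0,0],[-0.5,0,0],[-0.5,0,0],[-0.4,0,0],[0,0,0]],"angular":[[0,0,0],[0,0,0],[0,0,0],[0,0,0],[0,0,0],[0,0,0],[0,0,0],[0,0,0],[0,0,0],[0,0,0]],"gripper":[0.25,0.25,0.25,0.25,0,0,0,0,0,0]}' 40
python3 - <<'E'
from h import *
plan(.4142,-.1887,.08,-57)
c=cam('top')
for b in blobs(c,(0,0,140),(180,60,255),(300,205,362,315),5,.008): print(b[1:3])
E
```

```text
clock: 39.85
tool_pos: [0.5734, 0.0812, 0.0858]
eef_rot: [[0.052, 0.999, 0.003], [0.999, -0.052, -0.0], [-0.0, 0.003, -1.0]]
contact_force: [-0.5, -0.4, -0.9]
finger_gap: 0.0219
finger_force: 39.2
clock: 41.1
tool_pos: [0.572, 0.0813, 0.0374]
eef_rot: [[0.052, 0.999, -0.001], [0.999, -0.052, 0.0], [-0.0, -0.001, -1.0]]
contact_force: [1.1, -0.4, 0.2]
finger_gap: 0.0321
finger_force: 0.0
clock: 42.35
tool_pos: [0.5644, -0.0758, 0.1521]
eef_rot: [[0.054, 0.999, 0.001], [0.999, -0.054, -0.0], [-0.0, 0.001, -1.0]]
contact_force: [-0.5, 0.5, 0.7]
finger_gap: 0.0427
finger_force: 0.0
cur y ang -3.1 ang_z total 0.470 travel total [-3.12  0.21  1.2 ] q6 -0.28
(array([354.8, 305.1]), array([ 0.4132, -0.1903,  0.008 ]))
```

```bash
python3 -m crank '{"travel":[[0,0,0],[0,0,0],[0,0,0],[0,0,0],[0,0,0],[0,0,0],[-0.4,0.03,0],[-0.6,0.03,0],[-0.6,0.03,0],[-0.6,0.03,0]],"angular":[[0,0,0.07],[0,0,0.08],[0,0,0.08],[0,0,0.08],[0,0,0.08],[0,0,0.08],[0,0,0],[0,0,0],[0,0,0],[0,0,0]],"gripper":[0,0,0,0,0,0,0,0,0,0]}' 40
python3 -m crank '{"travel":[[-0.5,0.05,0.2],[-0.3,0.03,0.3],[-0.12,0.01,0.3],[0,0,0.3],[0,0,0.1],[0,0,0],[0,0,0],[0,0,0],[0,0,0],[0,0,0]],"angular":[[0,0,0],[0,0,0],[0,0,0],[0,0,0],[0,0,0],[0,0,0],[0,0,0],[0,0,0],[0,0,0],[0,0,0]],"gripper":[0,0,0,0,0,0,0,0,0,0]}' 40
python3 - <<'E'
from h import *
w=cam('wrist')
m=cv2.inRange(cv2.cvtColor(w['image'],cv2.COLOR_RGB2HSV),np.array((0,0,120)),np.array((180,70,255)))[130:285,250:400]
k=max(cv2.findContours(m,cv2.RETR_EXTERNAL,cv2.CHAIN_APPROX_NONE)[0],key=cv2.contourArea);x,y,a,b=cv2.boundingRect(k)
castings(w,[(250+x+a//2,130+y+b//2)]);plan(.4142,-.1887,-.0186)
E
```

```text
clock: 43.65
tool_pos: [0.4571, -0.1523, 0.1515]
eef_rot: [[0.836, 0.548, 0.001], [0.548, -0.836, -0.0], [0.0, 0.0, -1.0]]
contact_force: [0.3, -0.8, 1.1]
finger_gap: 0.0426
finger_force: 0.0
clock: 44.9
tool_pos: [0.4145, -0.1875, 0.0793]
eef_rot: [[0.837, 0.547, 0.0], [0.547, -0.837, -0.0], [0.0, 0.0, -1.0]]
contact_force: [0.1, 0.5, -0.0]
finger_gap: 0.0428
finger_force: 0.0
(316, 239) centre [ 0.4143 -0.1895] bail ang 33 len 0.020 r 17.6
cur y ang -56.8 ang_z total -0.000 travel total [-0.01  0.01  1.63] q6 0.32
```

```bash
python3 -m crank '{"travel":[[-0.02,0.03,0.3],[0,0,0.4],[0,0,0.4],[0,0,0.3],[0,0,0.15],[0,0,0.08],[0,0,0],[0,0,0],[0,0,0],[0,0,0]],"angular":[[0,0,0],[0,0,0],[0,0,0],[0,0,0],[0,0,0],[0,0,0],[0,0,0],[0,0,0],[0,0,0],[0,0,0]],"gripper":[0,0,0,0,0,0,0,1,1,1]}' 40
python3 -m crank '{"travel":[[0,0,0],[0,0,0],[0,0,-0.2],[0,0,-0.4],[0,0,-0.5],[0,0,-0.5],[0,0,-0.35],[0,0,0],[0,0,0],[0,0,0]],"angular":[[0,0,0],[0,0,0],[0,0,0],[0,0,0],[0,0,0],[0,0,0.07],[0,0,0.08],[0,0,0.08],[0,0,0.08],[0,0,0]],"gripper":[1,1,1,1,1,1,1,1,1,1]}' 40
python3 -c "
from h import *
plan(.6005,.110,.018)"
```

```text
clock: 46.2
tool_pos: [0.415, -0.1901, -0.0179]
eef_rot: [[0.837, 0.547, 0.001], [0.547, -0.837, -0.001], [0.0, 0.001, -1.0]]
contact_force: [-0.5, 0.6, 7.0]
finger_gap: 0.0229
finger_force: 39.1
clock: 47.45
tool_pos: [0.4144, -0.1896, 0.0988]
eef_rot: [[0.999, -0.039, 0.001], [-0.039, -0.999, -0.0], [0.001, 0.0, -1.0]]
contact_force: [-0.6, -0.1, -0.1]
finger_gap: 0.0231
finger_force: 39.2
cur y ang -92.2 ang_z total -0.000 travel total [ 2.9  -5.11  1.35] q6 0.93
```

```bash
python3 -m crank '{"travel":[[0.14,-0.25,0],[0.3,-0.53,0],[0.33,-0.58,0],[0.33,-0.58,0],[0.33,-0.58,0],[0.33,-0.58,0],[0.33,-0.58,0],[0.33,-0.58,0],[0.3,-0.53,0],[0.18,-0.32,0]],"angular":[[0,0,0],[0,0,0],[0,0,0],[0,0,0],[0,0,0],[0,0,0],[0,0,0],[0,0,0],[0,0,0],[0,0,0]],"gripper":[1,1,1,1,1,1,1,1,1,1]}' 40
python3 -m crank '{"travel":[[0,0,0],[0,0,0.2],[0,0,0.3],[0,0,0.3],[0,0,0.3],[0,0,0.2],[0,0,0],[0,0,0],[0,0,0],[0,0,0]],"angular":[[0,0,0],[0,0,0],[0,0,0],[0,0,0],[0,0,0],[0,0,0],[0,0,0],[0,0,0],[0,0,0],[0,0,0]],"gripper":[1,1,1,1,1,1,1,1,0.25,0.25]}' 40
python3 -m crank '{"travel":[[0,0,0],[0,0,-0.2],[0,0,-0.4],[0,0,-0.5],[0,0,-0.5],[0,0.4,-0.3],[0,0.5,0],[0,0.5,0],[0,0.4,0],[0,0,0]],"angular":[[0,0,0],[0,0,0],[0,0,0],[0,0,0],[0,0,0],[0,0,0],[0,0,0],[0,0,0],[0,0,0],[0,0,0]],"gripper":[0.25,0.25,0.25,0.25,0.25,0,0,0,0,0]}' 40
python3 - <<'E'
from h import *
st()
w=cam('wrist');c=cam('top')
a=c['image'][205:290,140:290,::-1];b=w['image'][:,:,::-1]
a=cv2.resize(a,(640,363));b=cv2.resize(b,(300,225));im=np.zeros((600,640,3),np.uint8);im[:363]=a;im[370:595,:300]=b
t=c['image'][190:300,340:450,::-1];im[370:595,320:545]=cv2.resize(t,(225,225))
cv2.imwrite('pics/m1.png',im)
E
```

```text
clock: 48.7
tool_pos: [0.6014, 0.1111, 0.0984]
eef_rot: [[0.999, -0.037, 0.0], [-0.037, -0.999, 0.0], [0.0, -0.0, -1.0]]
contact_force: [0.2, -1.0, 0.2]
finger_gap: 0.0227
finger_force: 39.3
clock: 49.95
tool_pos: [0.6012, 0.1096, 0.0208]
eef_rot: [[0.999, -0.041, 0.001], [-0.041, -0.999, -0.0], [0.001, -0.0, -1.0]]
contact_force: [0.4, -0.5, 0.0]
finger_gap: 0.0322
finger_force: 0.0
clock: 51.2
tool_pos: [0.5967, 0.0003, 0.1353]
eef_rot: [[0.999, -0.044, 0.001], [-0.044, -0.999, -0.0], [0.001, 0.0, -1.0]]
contact_force: [0.5, 0.1, -0.2]
finger_gap: 0.0428
finger_force: 0.0
{'clock': 51.2, 'tool_pos': [0.5967, 0.0003, 0.1353], 'eef_rot': [[0.999, -0.0436, 0.0012], [-0.0436, -0.9991, -0.0002], [0.0013, 0.0001, -1.0]], 'contact_force': [0.5423, 0.054, -0.1962], 'finger_gap': 0.0428, 'finger_force': 0.0, 'qpos': [-0.1893, 0.1987, 1.7554, 0.0, 1.1862, 1.4251]}
```

View pics/m1.png

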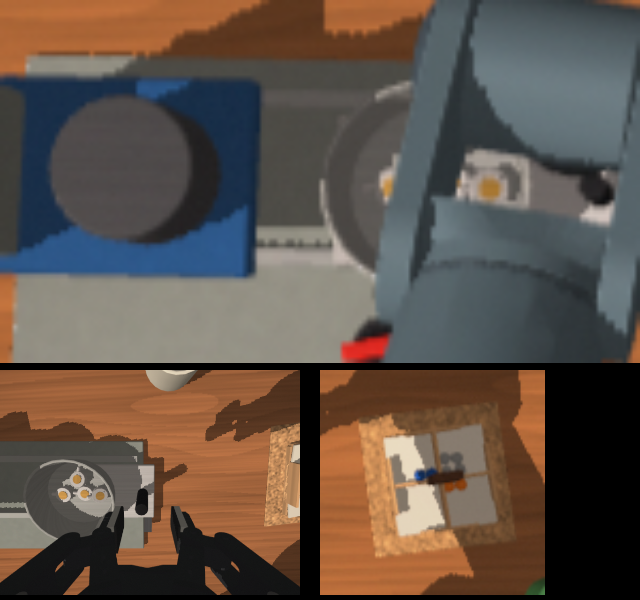

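All four castings lie in the bowl: three in a row and one beside them. The tray is undisturbed. Next is the tray: I'll turn, hover over its handle and measure.

```bash
python3 -m crank '{"travel":[[0,0,-0.3],[0,0,-0.3],[0,0,0],[0,0,0],[0,0,0],[0,0,0],[0,0,0],[0,0,0],[0,0,0],[0,0,0]],"angular":[[0,0,-0.08],[0,0,-0.086],[0,0,-0.086],[0,0,-0.086],[0,0,-0.086],[0,0,-0.086],[0,0,-0.086],[0,0,-0.086],[0,0,-0.086],[0,0,-0.083]],"gripper":[0,0,0,0,0,0,0,0,0,0]}' 40
python3 -m crank '{"travel":[[-0.2,0,0],[-0.5,0,0],[-0.6,0,0],[-0.6,0,0],[-0.6,0,0],[-0.6,0,0],[-0.6,0,0],[-0.6,0,0],[-0.5,0,0],[-0.3,0,0]],"angular":[[0,0,0],[0,0,0],[0,0,0],[0,0,0],[0,0,0],[0,0,0],[0,0,0],[0,0,0],[0,0,0],[0,0,0]],"gripper":[0,0,0,0,0,0,0,0,0,0]}' 40
python3 -c "
from h import *
plan(.577,-.313,.15,5)"
```

```text
clock: 52.55
tool_pos: [0.5964, 0.0029, 0.1705]
eef_rot: [[-0.097, 0.995, 0.0], [0.995, 0.097, 0.0], [0.0, 0.0, -1.0]]
contact_force: [-0.0, -0.3, 0.1]
finger_gap: 0.0427
finger_force: 0.0
clock: 53.8
tool_pos: [0.6238, -0.3047, 0.1703]
eef_rot: [[-0.087, 0.996, 0.0], [0.996, 0.087, -0.0], [-0.0, 0.0, -1.0]]
contact_force: [0.1, 0.2, -0.5]
finger_gap: 0.0424
finger_force: 0.0
cur y ang 5.0 ang_z total -0.000 travel total [-0.07 -0.79  0.34] q6 -0.7
```

```bash
python3 -m crank '{"travel":[[-0.07,-0.2,0],[0,-0.3,0],[0,-0.2,0],[0,-0.09,0],[0,0,0],[0,0,0],[0,0,0],[0,0,0],[0,0,0],[0,0,0]],"angular":[[0,0,0],[0,0,0],[0,0,0],[0,0,0],[0,0,0],[0,0,0],[0,0,0],[0,0,0],[0,0,0],[0,0,0]],"gripper":[0,0,0,0,0,0,0,0,0,0]}' 40
python3 - <<'E'
from h import *
w=cam('wrist');save(w,'w7.png')
st()
for b in blobs(w,(0,80,15),(20,255,95),(220,120,420,330),150,.081):
    A=[ray(w,*q,.081)[:2] for q in b[3]];e=sorted([(np.linalg.norm(A[i]-A[i-1]).round(4),np.degrees(np.arctan2(*(A[i]-A[i-1])[::-1])).round(1)) for i in range(4)])
    print(b,e[1:3])
E
```

```text
clock: 55.05
tool_pos: [0.5771, -0.3116, 0.1703]
eef_rot: [[-0.09, 0.996, -0.0], [0.996, 0.09, -0.0], [-0.0, -0.0, -1.0]]
contact_force: [-0.1, -0.6, -0.1]
finger_gap: 0.0425
finger_force: 0.0
{'clock': 55.1, 'tool_pos': [0.5771, -0.3116, 0.1703], 'eef_rot': [[-0.0899, 0.996, -0.0001], [0.996, 0.0899, 0.0001], [0.0001, -0.0001, -1.0]], 'contact_force': [1.0333, 0.1542, 0.49], 'finger_gap': 0.0425, 'finger_force': 0.0, 'qpos': [-0.6676, 0.2935, 1.5738, -0.0, 1.2744, -0.7576]}
(469.0, array([317.4, 300.1]), array([ 0.5854, -0.3626,  0.081 ]), [[286.79998779296875, 296.1000061035156], [354.79998779296875, 294.29998779296875], [355.0, 304.5], [287.1000061035156, 306.20001220703125]]) [(np.float64(0.0086), np.float64(-81.9)), (np.float64(0.0518), np.float64(6.8))]
(1726.5, array([247.6, 292.7]), array([ 0.5319, -0.3612,  0.081 ]), [[220.0, 329.0], [220.0, 244.0], [291.0, 244.0], [291.0, 329.0]]) [(np.float64(0.0557), np.float64(-174.8)), (np.float64(0.0701), np.float64(-85.9))]
(924.5, array([316.4, 230.9]), array([ 0.5795, -0.3079,  0.081 ]), [[308.0, 199.0], [327.0, 199.0], [327.0, 262.0], [308.0, 262.0]]) [(np.float64(0.0141), np.float64(-174.8)), (np.float64(0.0472), np.float64(-84.2))]
```

View pics/w7.png

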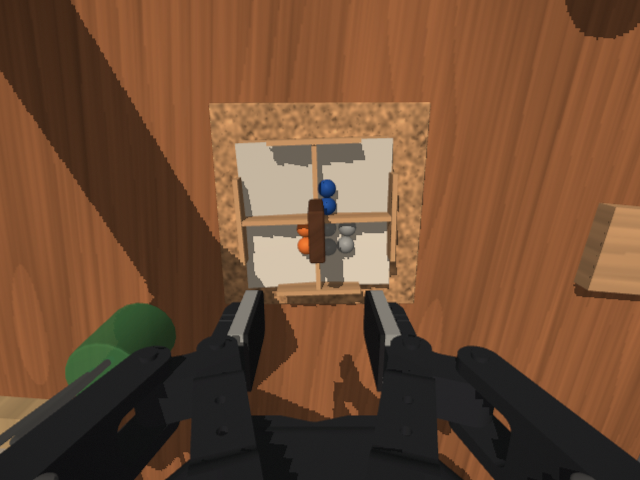

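The handle is at (316,231), between the pads, and its tray axis is about 1.5° off the tool. I'll go down, grip it and lift gently.

```bash
python3 -m crank '{"travel":[[0,0.03,0.2],[0,0,0.3],[0,0,0.35],[0,0,0.35],[0,0,0.35],[0,0,0.3],[0,0,0.25],[0,0,0.15],[0,0,0.1],[0,0,0]],"angular":[[0,0,-0.013],[0,0,0],[0,0,0],[0,0,0],[0,0,0],[0,0,0],[0,0,0],[0,0,0],[0,0,0],[0,0,0]],"gripper":[0,0,0,0,0,0,0,0,0,0]}' 40
python3 -c "
from h import *
st()"
python3 -m crank '{"travel":[[0,0,0],[0,0,0],[0,0,0],[0,0,0],[0,0,0],[0,0,0],[0,0,-0.05],[0,0,-0.1],[0,0,-0.15],[0,0,-0.2]],"angular":[[0,0,0],[0,0,0],[0,0,0],[0,0,0],[0,0,0],[0,0,0],[0,0,0],[0,0,0],[0,0,0],[0,0,0]],"gripper":[1,1,1,1,1,1,1,1,1,1]}' 70
python3 -m crank '{"travel":[[0,0,-0.25],[0,0,-0.25],[0,0,-0.25],[0,0,-0.25],[0,0,-0.25],[0,0,-0.25],[0,0,-0.2],[0,0,-0.1],[0,0,-0.05],[0,0,0]],"angular":[[0,0,0],[0,0,0],[0,0,0],[0,0,0],[0,0,0],[0,0,0],[0,0,0],[0,0,0],[0,0,0],[0,0,0]],"gripper":[1,1,1,1,1,1,1,1,1,1]}' 70
python3 -c "
from h import *
st()"
```

```text
clock: 56.35
tool_pos: [0.5789, -0.3114, 0.0292]
eef_rot: [[-0.116, 0.993, -0.0], [0.993, 0.116, 0.0], [0.0, -0.0, -1.0]]
contact_force: [-0.4, -0.3, 0.8]
finger_gap: 0.0428
finger_force: 0.0
{'clock': 56.35, 'tool_pos': [0.5789, -0.3114, 0.0292], 'eef_rot': [[-0.1158, 0.9933, -0.0], [0.9933, 0.1158, 0.0], [0.0, -0.0, -1.0]], 'contact_force': [-0.4256, -0.2747, 0.8461], 'finger_gap': 0.0428, 'finger_force': 0.0, 'qpos': [-0.6657, 0.468, 1.63, 0.0, 1.0437, -0.7817]}
clock: 57.6
tool_pos: [0.5786, -0.3112, 0.0596]
eef_rot: [[-0.116, 0.993, -0.001], [0.993, 0.116, 0.0], [0.001, -0.001, -1.0]]
contact_force: [0.6, 0.6, -1.7]
finger_gap: 0.011
finger_force: 69.0
clock: 58.85
tool_pos: [0.5787, -0.3113, 0.17]
eef_rot: [[-0.116, 0.993, -0.0], [0.993, 0.116, 0.0], [0.0, -0.0, -1.0]]
contact_force: [-0.2, 0.1, -2.7]
finger_gap: 0.0112
finger_force: 69.0
{'clock': 58.85, 'tool_pos': [0.5787, -0.3113, 0.17], 'eef_rot': [[-0.1157, 0.9933, -0.0004], [0.9933, 0.1157, 0.0003], [0.0004, -0.0004, -1.0]], 'contact_force': [-0.2276, 0.1431, -2.7348], 'finger_gap': 0.0112, 'finger_force': 68.9655, 'qpos': [-0.6657, 0.297, 1.57, -0.0, 1.2752, -0.7817]}
```

```bash
python3 -m crank '{"travel":[[0,0,0],[0,0,0],[0,0,0],[0,0,0],[0,0,0],[0,0,0],[0,0,0],[0,0,0],[0,0,0],[0,0,0]],"angular":[[0,0,-0.01],[0,0,-0.02],[0,0,-0.03],[0,0,-0.04],[0,0,-0.045],[0,0,-0.045],[0,0,-0.045],[0,0,-0.045],[0,0,-0.045],[0,0,-0.045]],"gripper":[1,1,1,1,1,1,1,1,1,1]}' 70
python3 -m crank '{"travel":[[0,0,0],[0,0,0],[0,0,0],[0,0,0],[0,0,0],[0,0,0],[0,0,0],[0,0,0],[0,0,0],[0,0,0]],"angular":[[0,0,-0.045],[0,0,-0.045],[0,0,-0.045],[0,0,-0.045],[0,0,-0.045],[0,0,-0.045],[0,0,-0.04],[0,0,-0.03],[0,0,-0.015],[0,0,-0.005]],"gripper":[1,1,1,1,1,1,1,1,1,1]}' 70
python3 -c "
from h import *
plan(.505,.042,.155,90)"
```

```text
clock: 60.1
tool_pos: [0.5786, -0.3113, 0.1697]
eef_rot: [[-0.758, 0.653, -0.001], [0.653, 0.758, 0.001], [0.001, -0.0, -1.0]]
contact_force: [-0.7, -0.3, -3.2]
finger_gap: 0.0101
finger_force: 69.0
clock: 61.35
tool_pos: [0.5788, -0.3113, 0.17]
eef_rot: [[-1.0, -0.006, -0.0], [-0.006, 1.0, 0.0], [0.0, 0.0, -1.0]]
contact_force: [0.1, 0.4, -3.6]
finger_gap: 0.0111
finger_force: 69.0
cur y ang 90.3 ang_z total 0.003 travel total [1.23 5.89 0.25] q6 -2.24
```

```bash
python3 -m crank '{"travel":[[0.02,0.08,0],[0.03,0.16,0],[0.05,0.24,0],[0.06,0.3,0],[0.06,0.3,0],[0.06,0.3,0],[0.06,0.3,0],[0.06,0.3,0],[0.06,0.3,0],[0.06,0.3,0]],"angular":[[0,0,0],[0,0,0],[0,0,0],[0,0,0],[0,0,0],[0,0,0],[0,0,0],[0,0,0],[0,0,0],[0,0,0]],"gripper":[1,1,1,1,1,1,1,1,1,1]}' 70
python3 -m crank '{"travel":[[0.06,0.3,0],[0.06,0.3,0],[0.06,0.3,0],[0.06,0.3,0],[0.06,0.3,0],[0.06,0.3,0],[0.06,0.3,0],[0.06,0.3,0],[0.06,0.25,0],[0.05,0.2,0]],"angular":[[0,0,0],[0,0,0],[0,0,0],[0,0,0],[0,0,0],[0,0,0],[0,0,0],[0,0,0],[0,0,0],[0,0,0]],"gripper":[1,1,1,1,1,1,1,1,1,1]}' 70
python3 -m crank '{"travel":[[0.05,0.18,0.05],[0.04,0.12,0.05],[0.02,0.08,0.05],[0.01,0.05,0.05],[0.01,0.03,0.05],[0,0,0],[0,0,0],[0,0,0],[0,0,0],[0,0,0]],"angular":[[0,0,0],[0,0,0],[0,0,0],[0,0,0],[0,0,0],[0,0,0],[0,0,0],[0,0,0],[0,0,0],[0,0,0]],"gripper":[1,1,1,1,1,1,1,1,1,1]}' 70
python3 - <<'E'
from h import *
st();c=cam('top');w=cam('wrist')
print('steel',[b[:3] for b in blobs(w,(0,0,80),(180,40,200),(300,130,420,300),60,.15)][:8])
print('blue',[b[:2] for b in blobs(w,(100,120,50),(125,255,255),None,20,.15)])
print('amber',[b[:2] for b in blobs(w,(5,180,150),(18,255,255),None,20,.15)])
im=np.hstack([w['image'][90:390,180:460],cv2.resize(c['image'][180:330,150:350],(400,300))])[:,:,::-1]
cv2.imwrite('pics/m2.png',im)
E
```

```text
clock: 62.6
tool_pos: [0.5466, -0.1556, 0.1703]
eef_rot: [[-1.0, -0.005, 0.0], [-0.005, 1.0, -0.0], [-0.0, -0.0, -1.0]]
contact_force: [-0.3, -0.7, -2.4]
finger_gap: 0.0109
finger_force: 69.1
clock: 63.85
tool_pos: [0.5103, 0.015, 0.1703]
eef_rot: [[-1.0, -0.006, -0.0], [-0.006, 1.0, -0.0], [0.0, -0.0, -1.0]]
contact_force: [-0.2, 0.5, -2.8]
finger_gap: 0.0108
finger_force: 69.0
clock: 65.1
tool_pos: [0.5027, 0.0416, 0.1554]
eef_rot: [[-1.0, -0.005, 0.0], [-0.005, 1.0, -0.0], [-0.0, -0.0, -1.0]]
contact_force: [-0.4, 0.7, -3.1]
finger_gap: 0.011
finger_force: 68.9
{'clock': 65.1, 'tool_pos': [0.5027, 0.0416, 0.1554], 'eef_rot': [[-1.0, -0.0051, 0.0002], [-0.0051, 1.0, -0.0], [-0.0002, -0.0, -1.0]], 'contact_force': [-0.3537, 0.7239, -3.0867], 'finger_gap': 0.011, 'finger_force': 68.9449, 'qpos': [-0.1427, -0.0419, 1.972, 0.0, 1.2113, -1.7185]}
steel [(69.0, array([367.5, 297.5]), array([0.5118, 0.0695, 0.15  ])), (118.0, array([338.1, 294.4]), array([0.5101, 0.0545, 0.15  ]))]
blue [(7413.5, array([598.4, 352.4])), (1188.5, array([334.5, 244.4]))]
amber []
```

The tray corner is over the bowl, with the steel bay towards +x+y. I'll tip it.

```bash
python3 -m crank '{"travel":[[0.0,0,0],[0,0,0],[0,0,0],[0,0,0],[0,0,0],[0,0,0],[0,0,0],[0,0,0],[0,0,0],[0,0,0]],"angular":[[0.025,0.025,0],[0.05,0.05,0],[0.05,0.05,0],[0.05,0.05,0],[0.025,0.025,0],[0,0,0],[0,0,0],[0,0,0],[0,0,0],[0,0,0]],"gripper":[1,1,1,1,1,1,1,1,1,1]}' 70
python3 - <<'E'
from h import *
st();w=cam('wrist');c=cam('top')
print('steel wrist',[b[:2] for b in blobs(w,(0,0,80),(180,40,200),(300,130,460,330),60,.15)][:8])
print('blue',[b[:2] for b in blobs(w,(100,120,50),(125,255,255),None,20,.15)])
cv2.imwrite('pics/m3.png',np.hstack([w['image'][60:420,150:550],cv2.resize(c['image'][200:320,160:293],(400,360))])[:,:,::-1])
E
```

```text
clock: 66.45
tool_pos: [0.5026, 0.0415, 0.1556]
eef_rot: [[-0.923, -0.082, -0.377], [0.073, 0.922, -0.381], [0.378, -0.379, -0.845]]
contact_force: [0.6, 0.2, -1.6]
finger_gap: 0.0109
finger_force: 69.1
{'clock': 66.45, 'tool_pos': [0.5026, 0.0415, 0.1556], 'eef_rot': [[-0.9227, -0.0822, -0.3766], [0.0733, 0.9218, -0.3807], [0.3784, -0.3789, -0.8445]], 'contact_force': [0.6036, 0.2155, -1.6144], 'finger_gap': 0.0109, 'finger_force': 69.0909, 'qpos': [0.0554, 0.2864, 1.6953, -0.3676, 1.5975, -1.4475]}
steel wrist [(76.0, array([456.9, 300.5])), (506.5, array([339.9, 309.9]))]
blue [(1405.5, array([408.9, 263.7]))]
```

View pics/m3.png

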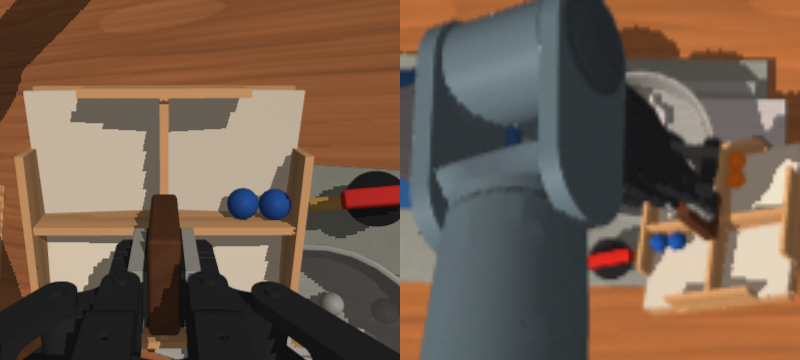

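The tray is tipped 32° and steel balls are in the bowl, with one at crop (332,303). Both blue and both amber balls are still in their bays. I'll tip a little further, hold, then level.

```bash
python3 -m crank '{"travel":[[0.0,0,0],[0,0,0],[0,0,0],[0,0,0],[0,0,0],[0,0,0],[0,0,0],[0,0,0],[0,0,0],[0,0,0]],"angular":[[0.02,0.02,0],[0,0,0],[0,0,0],[0,0,0],[0,0,0],[0,0,0],[0,0,0],[0,0,0],[0,0,0],[0,0,0]],"gripper":[1,1,1,1,1,1,1,1,1,1]}' 70
python3 -m crank '{"travel":[[0.0,0,0],[0,0,0],[0,0,0],[0,0,0],[0,0,0],[0,0,0],[0,0,0],[0,0,0],[0,0,0],[0,0,0]],"angular":[[-0.01,-0.01,0],[-0.02,-0.02,0],[-0.03,-0.03,0],[-0.04,-0.04,0],[-0.04,-0.04,0],[-0.04,-0.04,0],[-0.025,-0.025,0],[-0.015,-0.015,0],[0,0,0],[0,0,0]],"gripper":[1,1,1,1,1,1,1,1,1,1]}' 70
python3 - <<'E'
from h import *
plan(.579,-.3113,.17,90);st()
E
```

```text
clock: 67.8
tool_pos: [0.5026, 0.0416, 0.1553]
eef_rot: [[-0.907, -0.098, -0.41], [0.089, 0.906, -0.414], [0.412, -0.412, -0.813]]
contact_force: [0.1, -0.4, -1.0]
finger_gap: 0.0108
finger_force: 69.1
clock: 69.05
tool_pos: [0.5027, 0.0417, 0.1553]
eef_rot: [[-1.0, -0.005, -0.0], [-0.005, 1.0, -0.0], [0.0, -0.0, -1.0]]
contact_force: [-1.4, 0.2, -1.8]
finger_gap: 0.0109
finger_force: 69.1
cur y ang 90.3 ang_z total 0.003 travel total [-1.27 -5.88 -0.25] q6 -1.72
{'clock': 69.05, 'tool_pos': [0.5027, 0.0417, 0.1553], 'eef_rot': [[-1.0, -0.0055, -0.0004], [-0.0055, 1.0, -0.0003], [0.0004, -0.0003, -1.0]], 'contact_force': [-1.3647, 0.1603, -1.7905], 'finger_gap': 0.0109, 'finger_force': 69.1305, 'qpos': [-0.1421, -0.0412, 1.9715, -0.0004, 1.2117, -1.7182]}
```

```bash
python3 - <<'E'
from h import *
w=cam('wrist');b=cv2.imread('pics/m2.png')[:,:280,::-1];a=w['image'][90:390,180:460]
d=np.abs(a.astype(int)-b).sum(2)>60
k=cv2.connectedComponentsWithStats(d.astype(np.uint8))
for s,c in zip(k[2][1:],k[3][1:]):
    if s[4]>25: x,y=int(c[0]),int(c[1]);print(s[4],c.round()+[180,90],'before',b[y,x],'now',a[y,x])
print('steel now',[q[:2] for q in blobs(w,(0,0,80),(180,40,200),(300,200,420,310),40,.15)])
for n,lo,hi in(('blue',(100,120,50),(125,255,255)),('amber',(5,180,150),(18,255,255))):
    print(n,[q[:2] for q in blobs(w,lo,hi,(200,150,450,330),20,.15)])
E
python3 -m crank '{"travel":[[-0.02,-0.08,-0.05],[-0.03,-0.16,-0.05],[-0.05,-0.24,-0.05],[-0.06,-0.3,-0.05],[-0.06,-0.3,-0.05],[-0.06,-0.3,0],[-0.06,-0.3,0],[-0.06,-0.3,0],[-0.06,-0.3,0],[-0.06,-0.3,0]],"angular":[[0,0,0],[0,0,0],[0,0,0],[0,0,0],[0,0,0],[0,0,0],[0,0,0],[0,0,0],[0,0,0],[0,0,0]],"gripper":[1,1,1,1,1,1,1,1,1,1]}' 70
python3 -m crank '{"travel":[[-0.06,-0.3,0],[-0.06,-0.3,0],[-0.06,-0.3,0],[-0.06,-0.3,0],[-0.06,-0.3,0],[-0.06,-0.3,0],[-0.06,-0.3,0],[-0.06,-0.3,0],[-0.06,-0.25,0],[-0.05,-0.2,0]],"angular":[[0,0,0],[0,0,0],[0,0,0],[0,0,0],[0,0,0],[0,0,0],[0,0,0],[0,0,0],[0,0,0],[0,0,0]],"gripper":[1,1,1,1,1,1,1,1,1,1]}' 70
python3 - <<'E'
from h import *
c=cam('top')
for n,lo,hi in(('steel',(0,0,90),(180,40,190)),('blue',(100,120,50),(125,255,255)),('amber',(5,200,170),(18,255,255))):
    print(n,[(q[0],q[1]) for q in blobs(c,lo,hi,(330,180,460,300),3,.15)])
print('bowl',[(q[0],q[1],q[2]) for q in blobs(c,(0,0,60),(180,60,255),(215,215,275,285),3,.04)][:12])
plan(.579,-.3113,.17,90)
E
```

```text
3708 [368. 255.] before [196 179 158] now [105  97  85]
573 [367. 309.] before [130 126 118] now [202 186 163]
30 [400. 342.] before [201 185 162] now [139 127 112]
steel now [(225.0, array([338.3, 299.3]))]
blue [(1385.0, array([400.8, 263.4]))]
amber []
clock: 70.35
tool_pos: [0.5348, -0.1142, 0.1702]
eef_rot: [[-1.0, -0.005, -0.0], [-0.005, 1.0, 0.0], [0.0, 0.0, -1.0]]
contact_force: [-0.7, -0.4, -2.6]
finger_gap: 0.0107
finger_force: 69.1
clock: 71.6
tool_pos: [0.5711, -0.2848, 0.1702]
eef_rot: [[-1.0, -0.005, -0.0], [-0.005, 1.0, 0.0], [0.0, 0.0, -1.0]]
contact_force: [0.6, 0.1, -1.8]
finger_gap: 0.0103
finger_force: 69.1
steel [(6.5, array([408.7, 263.4])), (14.0, array([370. , 256.1])), (4.5, array([390.4, 250.7])), (14.0, array([426.1, 240.4])), (5.0, array([417.7, 235.2])), (3.0, array([414.5, 231. ])), (4.0, array([404. , 226.1]))]
blue []
amber []
bowl [(3694.0, array([244.7, 251.3]), array([0.5654, 0.1041, 0.04  ]))]
cur y ang 90.2 ang_z total 0.002 travel total [-0.13 -0.42  0.01] q6 -2.22
```

```bash
python3 -m crank '{"travel":[[-0.05,-0.16,0],[-0.04,-0.12,0],[-0.03,-0.08,0],[-0.01,-0.05,0],[0,-0.01,0],[0,0,0],[0,0,0],[0,0,0],[0,0,0],[0,0,0]],"angular":[[0,0,0],[0,0,0],[0,0,0],[0,0,0],[0,0,0],[0,0,0.01],[0,0,0.02],[0,0,0.03],[0,0,0.04],[0,0,0.045]],"gripper":[1,1,1,1,1,1,1,1,1,1]}' 70
python3 -m crank '{"travel":[[0,0,0],[0,0,0],[0,0,0],[0,0,0],[0,0,0],[0,0,0],[0,0,0],[0,0,0],[0,0,0],[0,0,0]],"angular":[[0,0,0.045],[0,0,0.045],[0,0,0.045],[0,0,0.045],[0,0,0.045],[0,0,0.045],[0,0,0.045],[0,0,0.045],[0,0,0.045],[0,0,0.045]],"gripper":[1,1,1,1,1,1,1,1,1,1]}' 70
python3 -m crank '{"travel":[[0,0,0],[0,0,0],[0,0,0],[0,0,0],[0,0,0],[0,0,0],[0,0,0],[0,0,0],[0,0,0],[0,0,0]],"angular":[[0,0,0.045],[0,0,0.04],[0,0,0.03],[0,0,0.015],[0,0,0.005],[0,0,0],[0,0,0],[0,0,0],[0,0,0],[0,0,0]],"gripper":[1,1,1,1,1,1,1,1,1,1]}' 70
python3 - <<'E'
from h import *
w=cam('wrist')
for n,lo,hi in(('blue',(100,120,50),(125,255,255)),('amber',(5,200,170),(18,255,255))):
    print(n,[(q[0],q[1],q[2]) for q in blobs(w,lo,hi,None,20,.165)])
plan(.579,-.3113,.03,6.65)
E
```

```text
clock: 72.9
tool_pos: [0.5788, -0.3088, 0.1703]
eef_rot: [[-0.959, 0.284, 0.0], [0.284, 0.959, 0.0], [0.0, 0.0, -1.0]]
contact_force: [0.6, -0.1, -2.5]
finger_gap: 0.0108
finger_force: 69.1
clock: 74.15
tool_pos: [0.5788, -0.3087, 0.1703]
eef_rot: [[-0.373, 0.928, -0.0], [0.928, 0.373, 0.0], [0.0, -0.0, -1.0]]
contact_force: [0.4, -1.1, -2.6]
finger_gap: 0.0106
finger_force: 69.1
clock: 75.4
tool_pos: [0.5789, -0.309, 0.1703]
eef_rot: [[-0.116, 0.993, 0.0], [0.993, 0.116, -0.0], [-0.0, 0.0, -1.0]]
contact_force: [-0.0, 0.4, -2.1]
finger_gap: 0.0109
finger_force: 69.1
blue [(1308.0, array([359.2, 262.2]), array([ 0.6007, -0.2953,  0.165 ]))]
amber []
cur y ang 6.6 ang_z total -0.000 travel total [-0.04 -0.    2.34] q6 -0.78
```

```bash
python3 -m crank '{"travel":[[-0.04,0,0.1],[0,0,0.2],[0,0,0.3],[0,0,0.3],[0,0,0.3],[0,0,0.3],[0,0,0.3],[0,0,0.2],[0,0,0.14],[0,0,0.08]],"angular":[[0,0,0],[0,0,0],[0,0,0],[0,0,0],[0,0,0],[0,0,0],[0,0,0],[0,0,0],[0,0,0],[0,0,0]],"gripper":[1,1,1,1,1,1,1,1,1,1]}' 70
python3 -m crank '{"travel":[[0,0,0.05],[0,0,0.05],[0,0,0.03],[0,0,0],[0,0,0],[0,0,0],[0,0,0],[0,0,0],[0,0,0],[0,0,0]],"angular":[[0,0,0],[0,0,0],[0,0,0],[0,0,0],[0,0,0],[0,0,0],[0,0,0],[0,0,0],[0,0,0],[0,0,0]],"gripper":[1,1,1,1,1,1,1,1,1,1]}' 70
python3 -c "
from h import *
st()"
```

```text
clock: 76.7
tool_pos: [0.5792, -0.3115, 0.0369]
eef_rot: [[-0.116, 0.993, 0.0], [0.993, 0.116, -0.0], [-0.0, 0.0, -1.0]]
contact_force: [0.7, 0.8, -2.5]
finger_gap: 0.011
finger_force: 69.1
clock: 77.95
tool_pos: [0.5794, -0.3116, 0.0302]
eef_rot: [[-0.116, 0.993, 0.0], [0.993, 0.116, -0.0], [-0.0, 0.0, -1.0]]
contact_force: [-3.5, 2.1, 6.7]
finger_gap: 0.0111
finger_force: 70.2
{'clock': 77.95, 'tool_pos': [0.5794, -0.3116, 0.0302], 'eef_rot': [[-0.1159, 0.9933, 0.0004], [0.9933, 0.1159, -0.0004], [-0.0004, 0.0003, -1.0]], 'contact_force': [-3.5012, 2.0659, 6.7409], 'finger_gap': 0.0111, 'finger_force': 70.195, 'qpos': [-0.6654, 0.4672, 1.6289, -0.0001, 1.0449, -0.7815]}
```

It is seated on the mat. I'll release, retreat straight up and check.

```bash
python3 -m crank '{"travel":[[0,0,0],[0,0,0],[0,0,0],[0,0,0],[0,0,-0.1],[0,0,-0.2],[0,0,-0.4],[0,0,-0.6],[0,0,-0.6],[0,0,-0.5]],"angular":[[0,0,0],[0,0,0],[0,0,0],[0,0,0],[0,0,0],[0,0,0],[0,0,0],[0,0,0],[0,0,0],[0,0,0]],"gripper":[0,0,0,0,0,0,0,0,0,0]}' 40
python3 -m crank '{"travel":[[0,0,0],[0,0,0],[0,0,0],[0,0,0],[0,0,0],[0,0,0],[0,0,0],[0,0,0],[0,0,0],[0,0,0]],"angular":[[0,0,0],[0,0,0],[0,0,0],[0,0,0],[0,0,0],[0,0,0],[0,0,0],[0,0,0],[0,0,0],[0,0,0]],"gripper":[0,0,0,0,0,0,0,0,0,0]}' 40
python3 - <<'E'
from h import *
w=cam('wrist')
for n,lo,hi in(('blue',(100,120,50),(125,255,255)),('amber',(5,200,170),(18,255,255)),('grey',(0,0,60),(180,35,215)),('handle',(0,80,15),(20,255,95))):
    print(n,[(q[0],q[1],q[2]) for q in blobs(w,lo,hi,(215,100,430,310),20,.016 if n!='handle' else .081)])
c=cam('scene')
for n,lo,hi in(('blue',(100,120,50),(125,255,255)),('amber',(5,200,150),(18,255,255)),('grey',(0,0,60),(180,35,215))):
    print('scene',n,[(q[0],q[1]) for q in blobs(c,lo,hi,(150,270,310,385),4,.016)])
im=w['image'][110:310,215:430,::-1];cv2.imwrite('pics/m4.png',im)
st()
plan(.568,-.02,.25,-3)
E
```

```text
clock: 79.2
tool_pos: [0.5796, -0.3117, 0.1763]
eef_rot: [[-0.116, 0.993, 0.002], [0.993, 0.116, -0.002], [-0.002, 0.002, -1.0]]
contact_force: [0.2, -0.1, 0.4]
finger_gap: 0.0426
finger_force: 0.0
clock: 80.45
tool_pos: [0.5791, -0.3114, 0.1733]
eef_rot: [[-0.116, 0.993, 0.0], [0.993, 0.116, -0.0], [-0.0, 0.0, -1.0]]
contact_force: [0.2, -0.4, 0.7]
finger_gap: 0.0427
finger_force: 0.0
blue [(351.5, array([336.8, 205.3]), array([ 0.5996, -0.301 ,  0.016 ]))]
amber [(98.5, array([301.2, 249.8]), array([ 0.5724, -0.3465,  0.016 ])), (80.5, array([300.8, 233.7]), array([ 0.5703, -0.331 ,  0.016 ]))]
grey [(217.5, array([379.6, 300.4]), array([ 0.6535, -0.3892,  0.016 ])), (222.0, array([248. , 300.4]), array([ 0.5266, -0.404 ,  0.016 ]))]
handle [(21.0, array([344.7, 301.9]), array([ 0.6101, -0.3627,  0.081 ])), (443.5, array([312.1, 298.4]), array([ 0.5847, -0.3627,  0.081 ])), (46.0, array([354.4, 297. ]), array([ 0.617 , -0.3578,  0.081 ])), (42.0, array([365.7, 286.2]), array([ 0.6243, -0.3478,  0.081 ])), (53.0, array([331.4, 283.2]), array([ 0.5979, -0.3483,  0.081 ])), (24.0, arr
[... 175 characters left out ...]
3215,  0.081 ])), (920.5, array([314.5, 230.2]), array([ 0.5802, -0.3081,  0.081 ])), (109.0, array([240.9, 197.5]), array([ 0.5254, -0.2903,  0.081 ]))]
scene blue [(6.0, array([237.7, 320.8]))]
scene amber []
scene grey [(338.5, array([227.3, 349.7])), (29.5, array([190.7, 323.4])), (284.5, array([254.1, 318.9])), (5.0, array([219.4, 293.3]))]
{'clock': 80.55, 'tool_pos': [0.5791, -0.3114, 0.1733], 'eef_rot': [[-0.1157, 0.9933, 0.0], [0.9933, 0.1157, -0.0], [-0.0, 0.0, -1.0]], 'contact_force': [0.788, -0.1272, 0.1501], 'finger_gap': 0.0425, 'finger_force': 0.0, 'qpos': [-0.6654, 0.2944, 1.5669, 0.0, 1.2803, -0.7814]}
cur y ang 6.6 ang_z total 0.084 travel total [ 4.84 -0.44 -1.28] q6 -0.78
```

The tray has two blue and two amber balls in their bays and no steel. Next I'll check the bowl and go to the post.

```bash
python3 -m crank '{"travel":[[0,0,0],[0,0,0],[0.3,-0.05,0],[0.5,-0.05,0],[0.6,-0.06,0],[0.6,-0.06,0],[0.6,-0.06,0],[0.6,-0.06,0],[0.6,-0.05,0],[0.5,-0.05,0]],"angular":[[0,0,0.042],[0,0,0.042],[0,0,0],[0,0,0],[0,0,0],[0,0,0],[0,0,0],[0,0,0],[0,0,0],[0,0,0]],"gripper":[-0.2,-0.2,-0.2,-0.2,-0.2,-0.2,-0.2,-0.2,-0.2,-0.2]}' 40
python3 -m crank '{"travel":[[0.5,0,0],[0.4,0,0],[0.3,0,0],[0,0,0],[0,0,0],[0,0,0],[0,0,0],[0,0,0],[0,0,0],[0,0,0]],"angular":[[0,0,0],[0,0,0],[0,0,0],[0,0,0],[0,0,0],[0,0,0],[0,0,0],[0,0,0],[0,0,0],[0,0,0]],"gripper":[-0.2,-0.2,-0.2,-0.2,-0.2,-0.2,-0.2,-0.2,-0.2,-0.2]}' 40
python3 - <<'E'
from h import *
st();w=cam('wrist')
K,T=w['K'],w['T'];q=np.linalg.inv(T)@np.array([.5745,.111,.045,1]);u,v=K[0,2]+K[0,0]*q[0]/-q[2],K[1,2]-K[1,1]*q[1]/-q[2];print('bowl px',u,v)
u,v=int(u),int(v);r=80;y0=max(v-r,0)
g=cv2.resize(w['image'][y0:v+r,u-r:u+r],None,fx=4,fy=4,interpolation=cv2.INTER_CUBIC)
cv2.imwrite('pics/m5.png',g[:,:,::-1])
print('brass',[(b[0],b[1]) for b in blobs(w,(12,110,110),(28,255,255),(u-r,y0,u+r,v+r),20,.036)])
c=cv2.HoughCircles(cv2.cvtColor(g,cv2.COLOR_RGB2GRAY),cv2.HOUGH_GRADIENT,1,30,param1=120,param2=22,minRadius=24,maxRadius=48);print(c)
print('post',ray(w,*[320,240],.09))
p=np.linalg.inv(T)@np.array([.568,.0055,.09,1]);print('post px',K[0,2]+K[0,0]*p[0]/-p[2],K[1,2]-K[1,1]*p[1]/-p[2])
plan(.568,.0055,.048,-3)
E
```

```text
clock: 81.8
tool_pos: [0.5655, -0.05, 0.1733]
eef_rot: [[0.049, 0.999, -0.0], [0.999, -0.049, 0.0], [0.0, -0.0, -1.0]]
contact_force: [1.1, -0.4, 1.1]
finger_gap: 0.0513
finger_force: 0.0
clock: 83.05
tool_pos: [0.5699, 0.0195, 0.1733]
eef_rot: [[0.052, 0.999, -0.0], [0.999, -0.052, 0.0], [0.0, -0.0, -1.0]]
contact_force: [0.2, 1.0, -0.5]
finger_gap: 0.0512
finger_force: 0.0
{'clock': 83.05, 'tool_pos': [0.5699, 0.0195, 0.1733], 'eef_rot': [[0.052, 0.9986, -0.0001], [0.9986, -0.052, 0.0], [0.0, -0.0001, -1.0]], 'contact_force': [0.2484, 0.9608, -0.5418], 'finger_gap': 0.0512, 'finger_force': 0.0, 'qpos': [-0.1645, 0.0961, 1.7961, 0.0, 1.2495, -0.1125]}
bowl px 312.526203773416 104.1757804647549
brass [(207.5, array([287.5, 147.9])), (228.5, array([314.7, 113.7])), (237.0, array([347.5, 105.1])), (258.0, array([312.,  62.]))]
[[[194.5 267.5  46.3]]]
post [0.57502393 0.01781476 0.09      ]
post px 311.0456507075562 256.8127583859157
cur y ang -3.0 ang_z total 0.000 travel total [-0.24 -0.02  2.09] q6 -0.11
```

```bash
python3 - <<'E'
from h import *
g=cv2.imread('pics/m5.png',0)
for p in(16,13):
    c=cv2.HoughCircles(cv2.GaussianBlur(g,(7,7),0),cv2.HOUGH_GRADIENT,1,35,param1=80,param2=p,minRadius=30,maxRadius=48);print(p,None if c is None else [(int(x),int(y),int(r),int(g[int(y),int(x)])) for x,y,r in c[0][:14]])
# compact ascii of bowl brightness (each cell 10 px = 2.5 image px)
s=cv2.resize(g,(64,40),interpolation=cv2.INTER_AREA)
print('\n'.join(''.join(" .:-=+*#%@"[min(9,x//22)] for x in r) for r in s))
c=cam('top');b=cv2.imread('pics/top0.png')[:,:,::-1]
hsv=cv2.cvtColor(c['image'],cv2.COLOR_RGB2HSV);h0=cv2.cvtColor(b,cv2.COLOR_RGB2HSV)
m=((hsv[...,1]<70)&(h0[...,1]>110)).astype(np.uint8)
k=cv2.connectedComponentsWithStats(m)
print([(int(q[4]),p.round().tolist()) for q,p in zip(k[2][1:],k[3][1:]) if q[4]>5])
E
```

```text
16 [(190, 262, 39, 137), (361, 374, 31, 126)]
13 [(190, 264, 41, 135), (233, 513, 44, 132), (333, 174, 46, 129), (361, 374, 31, 126), (477, 347, 40, 126), (440, 348, 36, 125), (271, 260, 39, 137), (358, 251, 33, 71)]
+**=::::::::::::::::::::::---------::----:::::::::::::::::::----
**=::::::::::::::::::--------------:-----:::::::::::::::::::::--
+-:::::::::::::::::----------------::---:::--:::::::::::::::::--
=::::::::::::::----:---------------::::::::-----:::::::::::::::-
:::::::::::::::----::---------------::::::--------::::::::::::::
::::::::::::-:::--::::-----------------------------:::::::::::::
:::::::::::---:::::::--------========---------------::::::::::::
::::::::::-----:::::-------====++**###=----------------:::::::::
:::::::::-----------------=+#+**+++*##+----------:-----:::::::::
::::::::-----------------+##*+**+++*##*-===-----::::--::::::::::
:::::::------------------=###+**+++*##*-***-----:::::::::::::::-
::::::--------------------*##*+*++**##=-+**+=----::::::--::::::-
::::::--------------------=*###***###=--=****------::-----:::::-
::::::----------------==***=+*####*+=-
[... 1108 characters left out ...]
*********+**+++++++++*+
+**=--------=+***##+++++++##*-+*+*++***************+++++++++**=-
+++*=------===++*##*++++**##=-+*+*++**************+++++++++**=::
++++*+==========+*###****##+--+*+*++************++++++++++*+=-::
+++++**============+**##*+----+*+*++**********++++++++++**+---::
+++++++*+============--------+++++++*******+++++++++++**+=----::
+++++++++*++==========++===++++++++***++++++++++++++***=------::
++++++++++**++=======++++++++++++++++++++++++++++***+=-::-----::
++++++++++##*+*++=====++++++++++++++++++++++++****+=---::-----::
++++++++++###==++*++++++++++++++++++++++++*****+==-----::-----::
[(900, [273.0, 233.0]), (20, [389.0, 241.0]), (7, [402.0, 247.0]), (12228, [224.0, 394.0])]
```

```bash
python3 -m crank '{"travel":[[0.3,0,0],[0.5,0,0],[0.4,0,0],[0.2,0,0.1],[0.1,0,0.1],[0,0,0],[0,0,0],[0,0,0],[0,0,0],[0,0,0]],"angular":[[0,0,0],[0,0,0],[0,0,0],[0,0,0],[0,0,0],[0,0,0],[0,0,0],[0,0,0],[0,0,0],[0,0,0]],"gripper":[-0.2,-0.2,-0.2,-0.2,-0.2,-0.2,-0.2,-0.2,-0.2,-0.2]}' 40
python3 - <<'E'
from h import *
w=cam('wrist');st()
K,T=w['K'],w['T'];q=np.linalg.inv(T)@np.array([.5745,.111,.045,1]);u,v=int(K[0,2]+K[0,0]*q[0]/-q[2]),int(K[1,2]-K[1,1]*q[1]/-q[2]);r=90;print(u,v)
g=cv2.cvtColor(w['image'],cv2.COLOR_RGB2GRAY)[v-r:v+r,u-r:u+r];cv2.imwrite('pics/m6.png',g)
print('brass',[(b[0],b[1]-[u-r,v-r]) for b in blobs(w,(12,110,110),(28,255,255),(u-r,v-r,u+r,v+r),20,.036)])
G=cv2.resize(g,None,fx=4,fy=4,interpolation=cv2.INTER_CUBIC)
for p in(20,16,):
    c=cv2.HoughCircles(cv2.GaussianBlur(G,(7,7),0),cv2.HOUGH_GRADIENT,1,40,param1=80,param2=p,minRadius=40,maxRadius=58);print(p,None if c is None else [(int(x/4),int(y/4),int(r/4),int(G[int(y),int(x)])) for x,y,r in c[0][:14]])
s=cv2.resize(g,(90,60),interpolation=cv2.INTER_AREA)
print('\n'.join(''.join(" .,:;-=+*coaO#%@"[min(15,int(x)//14)] for x in r) for r in s))
E
```

```text
clock: 84.4
tool_pos: [0.5747, 0.1092, 0.1614]
eef_rot: [[0.052, 0.999, 0.0], [0.999, -0.052, 0.0], [0.0, 0.0, -1.0]]
contact_force: [0.2, -0.1, -0.4]
finger_gap: 0.0513
finger_force: 0.0
{'clock': 84.45, 'tool_pos': [0.5747, 0.1093, 0.1614], 'eef_rot': [[0.0522, 0.9986, 0.0002], [0.9986, -0.0522, -0.0], [-0.0, 0.0002, -1.0]], 'contact_force': [0.6147, -1.2596, -0.1637], 'finger_gap': 0.0516, 'finger_force': 0.0, 'qpos': [-0.0057, 0.1428, 1.7678, -0.0, 1.2307, 0.0465]}
312 223
brass [(178.5, array([ 66.7, 125.8])), (190.5, array([92.5, 96.2])), (194.0, array([123.6,  88.5])), (213.5, array([89.9, 51.5]))]
20 [(67, 125, 14, 129), (91, 52, 13, 130), (94, 97, 12, 129)]
16 [(67, 125, 14, 129), (91, 52, 13, 130), (123, 87, 14, 136), (94, 96, 12, 129)]
ccccccccccccccoaaaaacccoao+++=------==+++**cc*=---------------==----------;;;;------;;;;;;
ccccccccccccccoaaaOaOaaaac====+*cooooooooccccc=-----------================-;;;------;;;;;;
ccccccccccccccoaaaaaOaaaa*+*ooaocc**+++==---;--;;;;;;---------============-;;;------;;;;;;
ccccccccccccccoaaaaaOaaaaooooc*=-;;;;;;;;;;;;;;;;;;;;;;;;;--------====
[... 4416 characters left out ...]
++***********cccccccccccccccccccccccccccccoooc=---;;------;;;;+
ccccccccccc*;,,+cccooc*+++++**********cccccccccccccccccccccccocccccoooc+-;;-;,,,******=-=*
*cccccccccc=,..-cccaooccc*++*************cccccccccccccccccccocccoooc*+=-;;;-;..,-ccccc*+c+
**cccccccc*:...;cccaaOaocccc************cccccccccccccccccccooooooc+====-;;;-;...,+cccccc*+
****cccccc-,...:*ccoaOOOaaocccooccc****ccccccccccccccccooooooc**=======-;;;-:...,:*ccccc*=
,,:*ccccc+,....:*ccoaOOOOOOaaooocoooooooooccccoooooooooooc*+===========-;;--:....,-ccccc*;
,,+cccccc;,....,*ccoaOOOOOOOOaOOOo++**ccccccoooccc*****+===============-;;--:....,,*ccccc+
,-cccccc=,.....,*ccoaOOOOOOOOaOOOOao++=================================-;;==:.....,;*ccccc
```

The wrist picture shows four brass casting centres and four ball outlines in the bowl. I'll return to the post, grip it and push the carriage home.

```bash
python3 -m crank '{"travel":[[-0.3,0,0],[-0.5,-0.02,0],[-0.5,0,0],[-0.3,0,0],[-0.13,0,0.2],[0,0,0.3],[0,0,0.3],[0,0,0.3],[0,0,0.3],[0,0,0.25]],"angular":[[0,0,0],[0,0,0],[0,0,0],[0,0,0],[0,0,0],[0,0,0],[0,0,0],[0,0,0],[0,0,0],[0,0,0]],"gripper":[-0.2,-0.2,-0.2,-0.2,-0.2,-0.2,-0.2,-0.2,-0.2,-0.2]}' 60
python3 -m crank '{"travel":[[0,0,0.15],[0,0,0.09],[0,0,0],[0,0,0],[0,0,0],[0,0,0],[0,0,0],[0,0,0],[0,0,0],[0,0,0]],"angular":[[0,0,0],[0,0,0],[0,0,0],[0,0,0],[0,0,0],[0,0,0],[0,0,0],[0,0,0],[0,0,0],[0,0,0]],"gripper":[-0.2,-0.2,-0.2,1,1,1,1,1,1,1]}' 60
python3 -c "
from h import *
st();plan(.5752,.1653,.048)"
```

```text
clock: 85.7
tool_pos: [0.5676, 0.0061, 0.0607]
eef_rot: [[0.052, 0.999, -0.001], [0.999, -0.052, 0.0], [0.0, -0.001, -1.0]]
contact_force: [-0.0, 0.3, -1.2]
finger_gap: 0.0514
finger_force: 0.0
clock: 86.95
tool_pos: [0.5683, 0.0057, 0.0487]
eef_rot: [[0.052, 0.999, 0.001], [0.999, -0.052, -0.0], [-0.0, 0.001, -1.0]]
contact_force: [-3.4, -0.2, 5.6]
finger_gap: 0.0158
finger_force: 58.5
{'clock': 86.95, 'tool_pos': [0.5683, 0.0057, 0.0487], 'eef_rot': [[0.0519, 0.9987, 0.0006], [0.9987, -0.0519, -0.0002], [-0.0002, 0.0006, -1.0]], 'contact_force': [-3.3809, -0.2306, 5.6046], 'finger_gap': 0.0158, 'finger_force': 58.4703, 'qpos': [-0.1893, 0.2592, 1.8643, -0.0001, 1.0174, -0.1373]}
cur y ang -3.0 ang_z total -0.000 travel total [ 2.66 -0.02  0.01] q6 -0.14
```

```bash
python3 -m crank '{"travel":[[0.05,0,0],[0.1,0,0],[0.15,0,0],[0.2,0,0],[0.25,0,0],[0.25,0,0],[0.25,0,0],[0.25,0,0],[0.25,0,0],[0.25,0,0]],"angular":[[0,0,0],[0,0,0],[0,0,0],[0,0,0],[0,0,0],[0,0,0],[0,0,0],[0,0,0],[0,0,0],[0,0,0]],"gripper":[1,1,1,1,1,1,1,1,1,1]}' 60
python3 -m crank '{"travel":[[0.2,0,0],[0.15,0,0],[0.1,0,0],[0.08,0,0],[0.06,0,0],[0.06,0,0],[0.05,0,0],[0.03,0,0],[0,0,0],[0,0,0]],"angular":[[0,0,0],[0,0,0],[0,0,0],[0,0,0],[0,0,0],[0,0,0],[0,0,0],[0,0,0],[0,0,0],[0,0,0]],"gripper":[1,1,1,1,1,1,1,1,1,1]}' 60
python3 -c "
from h import *
st()"
```

```text
clock: 88.2
tool_pos: [0.5735, 0.1258, 0.0487]
eef_rot: [[0.052, 0.999, -0.002], [0.999, -0.052, -0.001], [-0.001, -0.002, -1.0]]
contact_force: [-7.4, -1.6, 10.6]
finger_gap: 0.0158
finger_force: 59.1
clock: 89.45
tool_pos: [0.5751, 0.1643, 0.0487]
eef_rot: [[0.05, 0.999, -0.006], [0.999, -0.05, -0.01], [-0.01, -0.005, -1.0]]
contact_force: [-12.0, -20.3, 15.4]
finger_gap: 0.016
finger_force: 59.6
{'clock': 89.45, 'tool_pos': [0.5751, 0.1643, 0.0487], 'eef_rot': [[0.0503, 0.9987, -0.0057], [0.9987, -0.0503, -0.01], [-0.0103, -0.0052, -0.9999]], 'contact_force': [-11.9587, -20.307, 15.3602], 'finger_gap': 0.016, 'finger_force': 59.6467, 'qpos': [0.0932, 0.3254, 1.7805, -0.0109, 1.0424, 0.1491]}
```

The carriage is home against the stop. I'll release and go to the knob.

```bash
python3 -m crank '{"travel":[[-0.03,0,0],[0,0,0],[0,0,0],[0,0,-0.1],[0,0,-0.3],[0,0,-0.4],[0,0,-0.5],[0,0,-0.3],[0,0,0],[0,0,0]],"angular":[[0,0,0],[0,0,0],[0,0,0],[0,0,0],[0,0,0],[0,0,0],[0,0,0],[0,0,0],[0,0,-0.05],[0,0,-0.058]],"gripper":[-0.2,-0.2,-0.2,-0.2,-0.2,-0.2,-0.2,-0.2,-0.2,-0.2]}' 60
python3 -c "
from h import *
st();plan(.473,.148,.027,9.5)
c=cam('top');print('post',ray(c,217.6,247,.09),[ (b[0],b[1],b[2]) for b in blobs(c,(0,0,0),(180,255,45),(205,235,240,262),8,.09)])"
```

```text
clock: 90.7
tool_pos: [0.5766, 0.1677, 0.1448]
eef_rot: [[-0.167, 0.986, 0.001], [0.986, 0.167, 0.0], [-0.0, 0.001, -1.0]]
contact_force: [0.3, -0.1, 0.3]
finger_gap: 0.0512
finger_force: 0.0
{'clock': 90.7, 'tool_pos': [0.5766, 0.1677, 0.1448], 'eef_rot': [[-0.1671, 0.9859, 0.001], [0.9859, 0.1671, 0.0001], [-0.0001, 0.001, -1.0]], 'contact_force': [0.2753, -0.0714, 0.2628], 'finger_gap': 0.0512, 'finger_force': 0.0, 'qpos': [0.0944, 0.1962, 1.7395, 0.0, 1.2049, -0.0735]}
cur y ang 9.6 ang_z total 0.001 travel total [-0.04 -1.76  1.96] q6 -0.07
post [0.57493    0.16796846 0.09      ] [(100.5, array([217.6, 242.5]), array([0.5866, 0.1678, 0.09  ]))]
```

```bash
python3 -m crank '{"travel":[[0,-0.3,0],[0,-0.5,0],[0,-0.5,0],[-0.04,-0.3,0],[0,-0.16,0.1],[0,0,0.3],[0,0,0.3],[0,0,0.3],[0,0,0.3],[0,0,0.25]],"angular":[[0,0,0],[0,0,0],[0,0,0],[0,0,0],[0,0,0],[0,0,0],[0,0,0],[0,0,0],[0,0,0],[0,0,0]],"gripper":[-0.2,-0.2,-0.2,-0.2,-0.2,-0.2,-0.2,-0.2,-0.2,-0.2]}' 60
python3 -m crank '{"travel":[[0,0,0.2],[0,0,0.15],[0,0,0.06],[0,0,0],[0,0,0],[0,0,0],[0,0,0],[0,0,0],[0,0,0],[0,0,0]],"angular":[[0,0,0],[0,0,0],[0,0,0],[0,0,0],[0,0,0],[0,0,0],[0,0,0],[0,0,0],[0,0,0],[0,0,0]],"gripper":[-0.2,-0.2,-0.2,-0.2,1,1,1,1,1,1]}' 80
python3 -c "
from h import *
st()"
```

```text
clock: 92.0
tool_pos: [0.4722, 0.1479, 0.0488]
eef_rot: [[-0.163, 0.987, -0.002], [0.987, 0.163, -0.0], [0.0, -0.002, -1.0]]
contact_force: [-0.4, -0.7, 0.4]
finger_gap: 0.0512
finger_force: 0.0
clock: 93.25
tool_pos: [0.474, 0.1482, 0.0271]
eef_rot: [[-0.163, 0.987, 0.003], [0.987, 0.163, 0.0], [0.0, 0.003, -1.0]]
contact_force: [4.1, 2.4, 2.6]
finger_gap: 0.01
finger_force: 79.8
{'clock': 93.25, 'tool_pos': [0.474, 0.1482, 0.0271], 'eef_rot': [[-0.163, 0.9866, 0.0029], [0.9866, 0.1629, 0.0005], [0.0, 0.0029, -1.0]], 'contact_force': [4.0927, 2.3771, 2.5975], 'finger_gap': 0.01, 'finger_force': 79.7625, 'qpos': [0.0741, 0.1436, 2.0517, 0.0003, 0.9434, -0.0898]}
```

```bash
python3 -m crank '{"travel":[[0,0,0],[0,0,0],[0,0,0],[0,0,0],[0,0,0],[0,0,0],[0,0,0],[0,0,0],[0,0,0],[0,0,0]],"angular":[[0,0,-0.04],[0,0,-0.08],[0,0,-0.08],[0,0,-0.08],[0,0,-0.08],[0,0,-0.08],[0,0,-0.08],[0,0,-0.07],[0,0,0],[0,0,0]],"gripper":[1,1,1,1,1,1,1,1,1,1]}' 80
python3 -c "
from h import *
s=read_state();print(s['wrist_torque']);st()"
python3 -m crank '{"travel":[[0,0,0],[0,0,0],[0,0,0],[0,0,0],[0,0,0],[0,0,0],[0,0,0],[0,0,0],[0,0,0],[0,0,0]],"angular":[[0,0,-0.02],[0,0,0],[0,0,-0.02],[0,0,0],[0,0,0],[0,0,0],[0,0,0],[0,0,0],[0,0,0],[0,0,0]],"gripper":[1,1,1,1,1,1,1,1,1,1]}' 80
python3 -c "
from h import *
s=read_state();print(s['wrist_torque']);st()"
```

```text
clock: 94.5
tool_pos: [0.4733, 0.1474, 0.0271]
eef_rot: [[-0.975, 0.223, 0.001], [0.223, 0.975, -0.002], [-0.001, -0.001, -1.0]]
contact_force: [2.0, -1.2, 4.9]
finger_gap: 0.0099
finger_force: 80.3
[-0.38722079 -0.26319423  0.2256011 ]
{'clock': 94.5, 'tool_pos': [0.4733, 0.1474, 0.0271], 'eef_rot': [[-0.9748, 0.223, 0.0009], [0.223, 0.9748, -0.0017], [-0.0013, -0.0015, -1.0]], 'contact_force': [1.9988, -1.225, 4.8814], 'finger_gap': 0.0099, 'finger_force': 80.2717, 'qpos': [0.0737, 0.1432, 2.0522, -0.0022, 0.9454, -1.2709]}
clock: 95.75
tool_pos: [0.4732, 0.1473, 0.0271]
eef_rot: [[-0.989, 0.145, 0.001], [0.145, 0.989, -0.002], [-0.001, -0.001, -1.0]]
contact_force: [1.1, -2.0, 6.4]
finger_gap: 0.0101
finger_force: 80.3
[-0.44377343 -0.28113607 -0.08408334]
{'clock': 95.75, 'tool_pos': [0.4732, 0.1473, 0.0271], 'eef_rot': [[-0.9894, 0.1453, 0.0007], [0.1453, 0.9894, -0.0016], [-0.001, -0.0015, -1.0]], 'contact_force': [1.1264, -2.014, 6.3744], 'finger_gap': 0.0101, 'finger_force': 80.2631, 'qpos': [0.0736, 0.1432, 2.0522, -0.0021, 0.9455, -1.3502]}
```

```bash
python3 -m crank '{"travel":[[0,0,0],[0,0,0],[0,0,0],[0,0,0],[0,0,0],[0,0,0],[0,0,0],[0,0,0],[0,0,0],[0,0,0]],"angular":[[0,0,-0.02],[0,0,-0.02],[0,0,-0.01],[0,0,0],[0,0,0],[0,0,0],[0,0,0],[0,0,0],[0,0,0],[0,0,0]],"gripper":[1,1,1,1,1,1,1,1,1,1]}' 80
python3 -c "
from h import *
s=read_state();print(s['wrist_torque'])"
python3 -m crank '{"travel":[[0,0,0],[0,0,0],[0,0,0],[0,0,0],[0,0,0],[0,0,0],[0,0,0],[0,0,0],[0,0,0],[0,0,0]],"angular":[[0,0,-0.02],[0,0,0],[0,0,0],[0,0,0],[0,0,0],[0,0,0],[0,0,0],[0,0,0],[0,0,0],[0,0,0]],"gripper":[1,1,1,1,1,1,1,1,1,1]}' 80
python3 -c "
from h import *
s=read_state();print(s['wrist_torque'])"
```

```text
clock: 97.0
tool_pos: [0.4732, 0.1472, 0.0271]
eef_rot: [[-0.999, 0.046, 0.001], [0.046, 0.999, -0.002], [-0.001, -0.002, -1.0]]
contact_force: [1.2, -2.2, 6.0]
finger_gap: 0.0099
finger_force: 80.3
[-0.53372837 -0.24382147 -0.1190233 ]
clock: 98.25
tool_pos: [0.4733, 0.1473, 0.0271]
eef_rot: [[-1.0, 0.009, 0.001], [0.009, 1.0, -0.001], [-0.001, -0.001, -1.0]]
contact_force: [2.1, -3.1, 6.4]
finger_gap: 0.0097
finger_force: 81.3
[-0.63684252 -0.25292142 -0.85352301]
```

The torque rose to 0.85 N m, so the knob is at its locked stop. I'll release, retreat and verify.

```bash
python3 -m crank '{"travel":[[0,0,0],[0,0,0],[0,0,0],[0,0,0],[0,0,-0.1],[0,0,-0.3],[0,0,-0.5],[0,0,-0.6],[0,0,-0.5],[0,0,-0.2]],"angular":[[0,0,0.01],[0,0,0],[0,0,0],[0,0,0],[0,0,0],[0,0,0],[0,0,0],[0,0,0],[0,0,0],[0,0,0]],"gripper":[1,-0.2,-0.2,-0.2,-0.2,-0.2,-0.2,-0.2,-0.2,-0.2]}' 40
python3 -m crank '{"travel":[[0,0,0],[0,0,0],[0,0,0],[0,0,0],[0,0,0],[0,0,0],[0,0,0],[0,0,0],[0,0,0],[0,0,0]],"angular":[[0,0,0],[0,0,0],[0,0,0],[0,0,0],[0,0,0],[0,0,0],[0,0,0],[0,0,0],[0,0,0],[0,0,0]],"gripper":[-0.2,-0.2,-0.2,-0.2,-0.2,-0.2,-0.2,-0.2,-0.2,-0.2]}' 40
python3 - <<'E'
from h import *
st();w=cam('wrist')
for b in blobs(w,(0,150,60),(6,255,255),None,200,.064):
    A=[ray(w,*q,.064)[:2] for q in b[3]];e=sorted([(np.linalg.norm(A[i]-A[i-1]).round(4),np.degrees(np.arctan2(*(A[i]-A[i-1])[::-1])).round(1)) for i in range(4)])
    print(b[1:3],e[2])
c=cam('top');b=cv2.imread('pics/top0.png')[:,:,::-1]
hsv=cv2.cvtColor(c['image'],cv2.COLOR_RGB2HSV);h0=cv2.cvtColor(b,cv2.COLOR_RGB2HSV)
m=((hsv[...,1]<70)&(h0[...,1]>110)).astype(np.uint8);k=cv2.connectedComponentsWithStats(m)
print([(int(q[4]),p.round().tolist()) for q,p in zip(k[2][1:],k[3][1:]) if q[4]>5])
for n,lo,hi,bx in(('mug',(0,0,120),(180,60,255),(265,150,320,200)),('jar',(50,80,40),(80,255,255),(430,280,490,330))):
    for im in(b,c['image']): print(n,[(q[0],q[1]) for q in blobs({'image':im,'K':c['K'],'T':c['T']},lo,hi,bx,60)])
for n,lo,hi in(('blue',(100,120,50),(125,255,255)),('amber',(5,200,170),(18,255,255))):
    print(n,[(q[0],q[1]) for q in blobs(c,lo,hi,(360,205,440,285),2)])
E
```

```text
clock: 99.5
tool_pos: [0.4737, 0.1481, 0.1606]
eef_rot: [[-1.0, 0.027, 0.004], [0.027, 1.0, 0.0], [-0.004, 0.0, -1.0]]
contact_force: [0.7, 0.2, -0.4]
finger_gap: 0.0513
finger_force: 0.0
clock: 100.75
tool_pos: [0.4726, 0.148, 0.1583]
eef_rot: [[-1.0, 0.027, 0.0], [0.027, 1.0, 0.0], [-0.0, 0.0, -1.0]]
contact_force: [-0.8, -0.7, -1.1]
finger_gap: 0.0512
finger_force: 0.0
{'clock': 100.75, 'tool_pos': [0.4726, 0.148, 0.1583], 'eef_rot': [[-0.9996, 0.0268, 0.0], [0.0268, 0.9996, 0.0], [-0.0, 0.0, -1.0]], 'contact_force': [-0.7708, -0.665, -1.1117], 'finger_gap': 0.0512, 'finger_force': 0.0, 'qpos': [0.0741, -0.0685, 1.9916, 0.0, 1.2184, -1.4698]}
(array([312.9, 230.9]), array([0.4718, 0.1479, 0.064 ])) (np.float64(0.0474), np.float64(-1.2))
[(19, [389.0, 241.0]), (6, [402.0, 247.0]), (32, [190.0, 269.0]), (12, [234.0, 274.0]), (11073, [191.0, 388.0])]
mug [(689.5, array([294.8, 175.4]))]
mug [(691.5, array([294.8, 175.4]))]
jar [(487.0, array([454.4, 303.5]))]
jar [(485.5, array([454.4, 303.5]))]
blue [(21.0, array([393.2, 235.5]))]
amber [(8.0, array([404.5, 246.4])), (12.0, array([410.2, 245. ]))]
```

```bash
python3 -c "
from plant import finish_job
print(finish_job())"
```

```text
the job is handed in; nothing more can be done
None
```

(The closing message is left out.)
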